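# Empty the covered pouring tin of pigment stones into the foil tray

### The job

Take the covered metal tin of pigment stones out of its leaning wooden rest, pinching the cover's thumb tab against the tin so that the loose cover stays shut, and set it down flat on the bench close beside the foil tray. There, slide the cover all the way back, take the tin again over the tab in its new place so that the cover is held open, and with the mouth low over the tray tip both stones into it. Then stand the empty tin flat on the bench close beside the tray again; the cover must not slide while the tin is in the air, and the tray and the things around must stay where they are.

Things in the scene. Friction and masses are not known exactly. Their poses are not given: they have to be found in the camera images.
- tin: Sheet-metal pouring tin, a box 150 (x) x 58 (y) x 46-53 (z) mm. Origin: centre of its underside; +x points to the mouth, z up. Top: fixed deck at the rear (x -75 to 0), mouth at the front under a sliding cover. Its +y side is a plain wall, outer face y = +29. 0.2 to 0.35 kg. At the start it leans in the rest, mouth end 20 degrees up, the stones in its rear; lift it straight up to take it out.
- tin_mouth (a point): Middle of the top edge of the tin's front wall (tin frame x 75, y 0, z 34 mm), over which the stones run out; axes as the tin's. Inside, a ramp climbs at 24 degrees from the floor at x = 0 to this edge, so the stones slide out when the tin is tipped mouth down by 70 to 80 degrees.
- cover (a joint): Travel of the tin's cover in m: 0 = shut over the mouth, 0.060 = fully back over the rear deck (stop). It has no catch and next to no friction (under 0.1 N): it runs back if the tin leans back and shut if it is tipped mouth down, unless a finger holds its tab; it cannot lift off. In the rest the tab bears on the front end of a cheek, which keeps the cover shut (to 1 or 2 mm).
- cover_tab (a point): Centre of the outer face of the cover's thumb tab: a plate 36 mm long (tin x), tin z 14.5 to 47.5 mm, 4 mm thick, hanging down outside the tin's -y wall. In the tin frame: x = 30 mm minus cover travel, y -34, z 31. Pinching the tab and the plain wall facing it together (63 mm apart, middle at tin y -2.5) grips the tin and locks the cover. Axes as the tin's.
- cover_bar (a point): Centre of the push bar on top of the cover's front end: 10 mm along tin x, 36 mm along tin y, tin z 48.5 to 62.5 mm. In the tin frame: x = 66 mm minus cover travel, y -2, z 55.5. Push its front face towards the rear (tin -x) to open the cover. The rest of the cover's top is at tin z 49 mm. Axes as the tin's.
- rest: Plywood rest fixed to the bench: foot board 150 x 92 x 9 mm, bed sloped 20 degrees, heel stop at the low end, two 9 mm cheeks 28 mm up the tin's sides (1.5 mm play), all round the tin's rear half only (tin x -83 to +11.5 mm); the front half with the tab stands free. Origin on the bench 43 mm below the tin's first origin; +x points level the way the mouth faces. Highest point 74 mm.
- tray: Open foil tray, about 175 mm (x) by 188 mm (y), wrinkled rim up to 49 mm high, inner floor about 140 x 150 mm. Origin: centre of its underside. Loose and light (80 g).
- stone_back: One of two like dark flat stones about 24 x 28 x 16 mm, origin at the centre of its underside; in the tin at the start. 14 g.
- stone_front: The other of two like dark flat stones about 24 x 28 x 16 mm, origin at the centre of its underside; in the tin at the start. 14 g.
- bottle: Brown squeeze bottle with a coloured cap, standing, 46 mm wide and 108 mm high, a bystander; origin at the centre of its underside.
There are look-alikes about, which are no part of the job. What is shaped like the rest but green is not meant.

How it is judged:
On the way, in this order (a step that is already met when the one before it is completed fails the run):
1. the tin is lifted clear of its rest with the cover shut (height (world z) of tin above 0.085 m and horizontal distance between tin and rest below 0.3 m and value of joint cover below 0.006 m), for 0.1 s.
2. the tin stands flat and released on the bench beside the tray, the cover still shut (height (world z) of tin between -0.006 and 0.006 m and angle between tin's own z axis and vertical below 0.06 rad and value of joint cover below 0.006 m and horizontal distance between tin and tray below 0.33 m and contact force between the fingers and tin below 0.1 N), for 0.2 s.
3. the cover is slid back while the tin stands flat on the bench (height (world z) of tin between -0.006 and 0.006 m and angle between tin's own z axis and vertical below 0.06 rad and value of joint cover above 0.05 m), for 0.2 s.
4. the tin is tipped mouth down over the tray with the cover held open (angle between tin's own z axis and vertical above 0.7 rad and value of joint cover above 0.045 m and horizontal distance between tin_mouth and tray below 0.12 m and height (world z) of tin_mouth below 0.2 m), for 0.2 s.
At the end, for the whole second after the job is handed in: Both stones lie still inside the tray; the empty tin stands flat on the bench (within 6 mm of its surface and 0.06 rad of level), at rest, its centre within 330 mm of the tray's centre and not touching the tray; the cover may be open or shut (x of stone_back in the frame of tray between -0.072 and 0.072 m and y of stone_back in the frame of tray between -0.077 and 0.077 m and z of each of stone_back, stone_front in the frame of tray below 0.045 m and linear speed of each of stone_back, stone_front, tin below 0.02 m/s and x of stone_front in the frame of tray between -0.072 and 0.072 m and y of stone_front in the frame of tray between -0.077 and 0.077 m and height (world z) of tin between -0.006 and 0.006 m and angle between tin's own z axis and vertical below 0.06 rad and horizontal distance between tin and tray below 0.33 m and contact force between tin and tray below 0.05 N).
It fails at once if the cover slides (to between 6 and 45 mm open) while the tin is more than 15 mm off the bench (value of joint cover between 0.006 and 0.045 m and height (world z) of tin above 0.015 m).
It fails at once if the tray is pushed more than 40 mm away (distance of tray from where it was at the start of the episode above 0.04 m).
It fails at once if the squeeze bottle is moved more than 25 mm (distance of bottle from where it was at the start of the episode above 0.025 m).
It also fails if it takes over 61 s, if anything falls off the work surface, if the arm or the gripper's body presses on something with over 40 N, if the wrist force passes 120 N, or if a joint passes its speed limit or range.

### The arm

A 7-joint arm with a two-finger parallel gripper is mounted at the origin on a cart in front of the work surface, level with it; the furniture and walls round the work are solid. World frame = base frame: x ahead of the robot, y to its left, z up, the work surface at z = 0. Lengths are in m, angles in rad, forces in N, time in s.
With the tool pointing down it reaches from about 0.425 to 0.925 m from the base axis. Payload 6.8 kg.
Tool frame: the origin (TCP) lies at the very end of the fingers, on their centre line; the grasp point (between the pads) lies bot.tcp_to_grasp behind it (bot.tcp_to_grasp is the distance from the TCP to the grasp point, in m); z points along the fingers, y is the line along which they close (so a half turn about z gives the same grasp; the last joint's range is limited). The gripper opens to 85 mm and grips with 20 to 120 N. Pads are 22 mm wide; open, the fingers measure 114 mm over their backs; the gripper's body (76 mm by 85 mm) begins 54 mm behind the grasp point. The pads swing forward as they close: fully open they stand 13 mm farther back than shut.
Start: joints at [1.056, 0.477, 0.022, 1.555, -0.011, 1.109, -0.083], TCP at [0.267, -0.62, 0.204] pointing down, gripper open.
Joint ranges: [-2.96, 2.96], [-0.34, 2.1], [-1.41, 1.46], [0.24, 2.44], [-1.37, 4.51], [0.17, 1.92], [-2.96, 2.96]. Speed limits (rad/s): [2.39, 2.39, 3.14, 3.14, 3.14, 3.14, 3.14].

### API

Orientations are given as a unit quaternion [w, x, y, z].
In Python, from station import bot gives the robot as it stands.
- The arm moves only by the tool servo_tool, never from a script. Its argument "motion" is a list that holds one entry, the list of rows, each a list of 7 numbers: the shift along the tool's x, y, z in m, then the turn, a rotation vector about the tool's x, y, z in units of 5 degrees (1.0 is 5 degrees), then the opening, from 0 (shut) to 1 (fully open). A call has 1 to 20 rows; each row is the pose to reach, as a shift and turn from the pose commanded when the call began, along the tool's axes at that moment; what a row does not reach only later rows make up. A row lasts 1/12 s, in which the tool goes at most 41.7 mm and 7.16 degrees, less where a joint would pass 70% of its speed; a pose out of reach is approached as far as the arm can. A call with a gripper value outside its range is refused whole. The fingers move at their own pace and stop on an object; "grip_force" is the grip in N (left out, the last holds). Time passes only in rows, so rows that repeat a pose let the fingers close. It gives the time, the measured TCP pose, the force, the opening and the grip force at its end, in the units of the state.
- bot.get_obs(): the state, without advancing time (a new reading comes with each control period).
- bot.read_camera(name): name is "scene" or "top" or "wrist"; returns a dict with "img" (480x640x3 uint8, red, green, blue), "K" (3x3 intrinsics, pixels), "pose" (4x4, takes a point from camera to world coordinates). Camera axes: x right, y down, z forward; pixel columns grow to the right and rows downward; lengths in m; the calibration is good to about 2 mm. A picture is of the moment at which its call begins. There is no depth.
- bot.hand_in(): hands the job in; it is judged then, once.
The state is a dict: "t": time; "q": joint angles; "joint_vel": joint speeds; "joint_torque": joint torques, N m; "eef_pos": TCP position; "tool_rot": TCP orientation; "contact_force": force on the tool from outside, world axes, zero at the start; "torque": the same for the moment, N m; "gripper_width": opening from 0.0 (shut) to 1.0 (fully open); "grasp_force": force on a finger pad.
Only numpy, scipy, OpenCV 4.12 (cv2) and the standard library are available. Lean on these libraries where they do the work, as an engineer would, in place of code of your own. Each camera call takes 0.05 s, during which the arm holds its last target. There are 200 camera calls.

## Working session

There is one attempt and no reset: what is moved stays moved. The work goes in short steps, Python scripts to look and compute and a tool call to move; the robot and the scene stay as the last step left them, time stands still between calls to the robot, and variables do not carry over. Pictures are saved under pics/ and viewed, at most 10 in all, crops included, and the job is handed in when it is done.

Besides the shell and the picture viewer there is one more tool, called after "Emit:" as a command line: name --argument value ..., lists and objects as JSON in quotes. servo_tool: Moves the arm, as the interface text tells. Its arguments: {"type":"object","properties":{"motion":{"type":"array"},"grip_force":{"type":"number"}},"required":["motion"]}

```bash
mkdir -p pics; ls
python3 - <<'E'
from station import bot
import cv2,numpy as np
o=bot.get_obs();print({k:np.round(v,3).tolist() if not isinstance(v,dict) else v for k,v in o.items()},bot.tcp_to_grasp)
for n in("scene","top"):
    c=bot.read_camera(n);np.savez(f"pics/{n}0.npz",**c);cv2.imwrite(f"pics/{n}0.png",c["img"][...,::-1]);print(n,np.round(c["K"],1).tolist(),np.round(c["pose"],4).tolist())
E
```

```text
pics
{'t': 0.0, 'q': [1.056, 0.478, 0.022, 1.556, -0.012, 1.109, -0.083], 'joint_vel': [0.001, 0.0, 0.0, -0.001, -0.001, 0.001, -0.0], 'joint_torque': [0.001, -59.645, 1.608, -28.119, 0.012, 0.009, 0.0], 'eef_pos': [0.267, -0.619, 0.203], 'tool_rot': [-0.001, 0.979, 0.202, -0.0], 'contact_force': [0.509, -0.157, 0.408], 'torque': [0.063, -0.0, 0.013], 'grasp_force': 0.0, 'gripper_width': 1.0} 0.0187
scene [[483.6, 0.0, 317.2], [0.0, 483.6, 235.9], [0.0, 0.0, 1.0]] [[-0.7891, -0.3641, 0.4947, -0.0206], [-0.6141, 0.452, -0.647, 1.0285], [0.012, -0.8143, -0.5803, 0.8548], [0.0, 0.0, 0.0, 1.0]]
top [[552.5, 0.0, 316.5], [0.0, 552.5, 236.4], [0.0, 0.0, 1.0]] [[0.0154, -0.9982, 0.0577, 0.4865], [-0.9997, -0.0143, 0.0193, 0.1915], [-0.0184, -0.058, -0.9981, 1.6773], [0.0, 0.0, 0.0, 1.0]]
```

View pics/scene0.png

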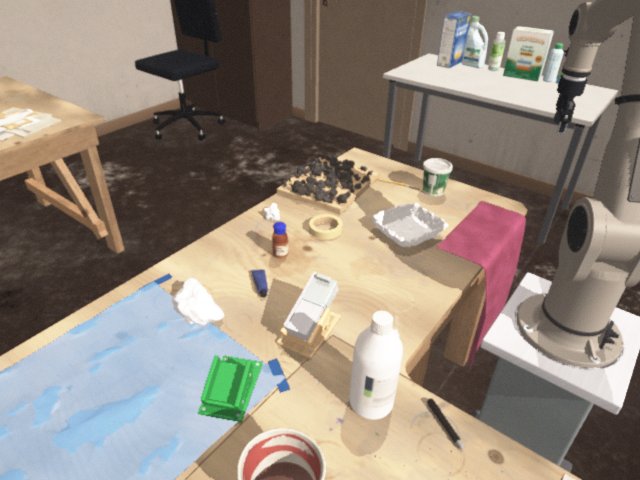

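View pics/top0.png

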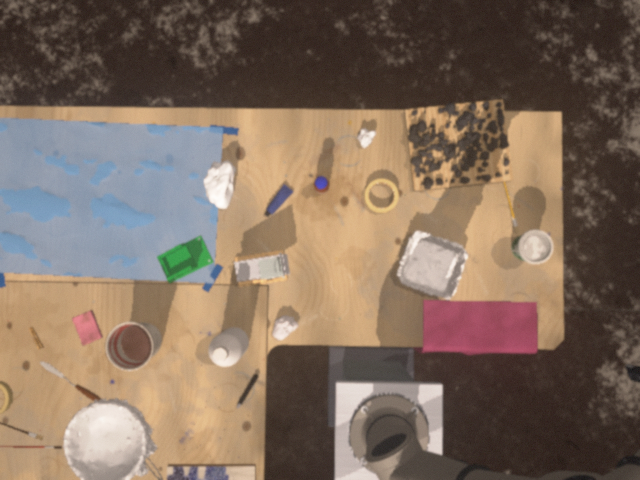

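The candidates for the rest are the natural plywood one with the metal tin (scene ~(312,312), top ~(262,267)) and the green look-alike (scene ~(230,388), top ~(186,259)). The plywood one fits, since it isn't green and holds the tin. The tray is at top (433,264), and the brown bottle with the blue cap is at top (321,184). I'll confirm in an enlarged crop.

```bash
cat > h.py <<'E'
import numpy as np,cv2
def load(n):
    d=np.load(n); return d["img"],d["K"],d["pose"]
def ray(c,uv):
    d=c[2][:3,:3]@np.linalg.inv(c[1])@np.array([uv[0],uv[1],1.0]); return c[2][:3,3],d
def onz(c,uv,z):
    o,d=ray(c,uv); return o+d*(z-o[2])/d[2]
def proj(c,p):
    q=np.linalg.inv(c[2])@np.append(p,1); u=c[1]@q[:3]; return u[:2]/u[2]
def tri(c1,uv1,c2,uv2):
    o1,d1=ray(c1,uv1);o2,d2=ray(c2,uv2)
    s=np.linalg.lstsq(np.c_[d1,-d2],o2-o1,rcond=None)[0]
    a,b=o1+d1*s[0],o2+d2*s[1]; return (a+b)/2,np.linalg.norm(a-b)
E
python3 - <<'E'
from h import *
s=load("pics/scene0.npz");t=load("pics/top0.npz")
a=cv2.resize(s[0][265:355,270:350],None,fx=5,fy=5,interpolation=cv2.INTER_CUBIC)
b=cv2.resize(t[0][235:297,220:300],None,fx=5,fy=5,interpolation=cv2.INTER_CUBIC)
b=cv2.copyMakeBorder(b,0,a.shape[0]-b.shape[0],0,0,cv2.BORDER_CONSTANT)
cv2.imwrite("pics/crop.png",np.hstack([a,b])[...,::-1])
print(onz(t,(433,264),0.03),onz(t,(262,267),.07),onz(t,(321,184),.108),onz(s,(280,255),0))
E
```

```text
[ 0.50458955 -0.12361604  0.03      ] [0.4878572  0.37977303 0.07      ] [0.72745975 0.21123144 0.108     ] [0.73313154 0.21776366 0.        ]
```

View pics/crop.png

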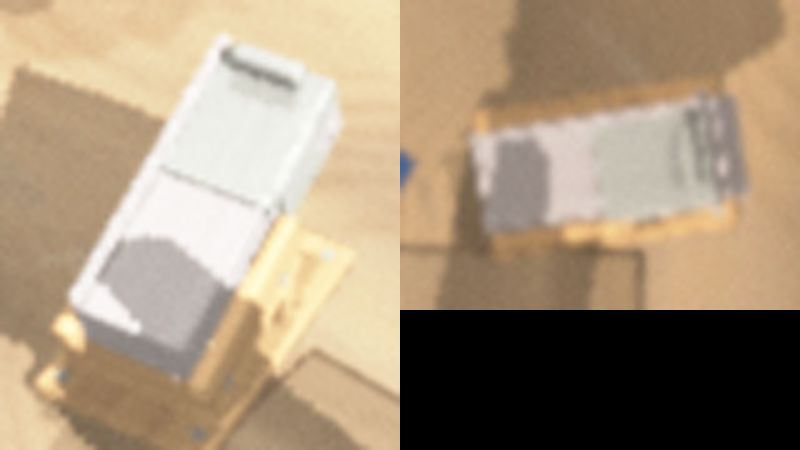

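The crop shows the plywood rest holding the metal tin. The mouth end with the dark push bar is at upper right (scene px ~(322,278), top px ~(287,264)), so the mouth faces the tray and the tab side faces the robot. Next is a coarse pose fit, then I'll move above it.

```bash
cat >> h.py <<'E'
from scipy.spatial.transform import Rotation as R
from scipy.optimize import least_squares
def tinpose(x,y,psi,z=.043,lean=20): # psi azimuth of +x
    return np.array([x,y,z]),R.from_euler('z',psi)*R.from_euler('y',-np.radians(lean))
def fit(obs,p0,z=.043,lean=20):
    def f(p):
        o,r=tinpose(*p,z,lean); return np.concatenate([(proj(c,o+r.apply(np.array(q)/1e3))-uv) for c,q,uv in obs])
    s=least_squares(f,p0); return s.x,s.fun.reshape(-1,2)
def toolrot(psi,tip=0): # tool x=-tin x, y=tin y, z=-tin z ; tip>0 mouth down (deg)
    r=R.from_euler('z',psi)*R.from_euler('y',np.radians(tip)); m=r.as_matrix()
    return R.from_matrix(np.c_[-m[:,0],m[:,1],-m[:,2]])
def obsrot(o): return R.from_quat(np.array(o["tool_rot"])[[1,2,3,0]])
def rel(P,r,P1,r1):
    d=r.inv().apply(np.array(P1)-P); w=(r.inv()*r1).as_rotvec()/np.radians(5); return np.r_[d,w].round(4).tolist()
E
python3 - <<'E'
from h import *; from station import bot
s=load("pics/scene0.npz");t=load("pics/top0.npz")
S=lambda a,b:np.array([270+a/5,265+b/5]);T=lambda a,b:np.array([220+(a-400)/5,235+b/5])
obs=[(s,(-75,29,46),S(72,300)),(s,(0,29,46),S(160,168)),(s,(0,-29,46),S(272,210)),(s,(75,29,49),S(222,37)),
(t,(-75,29,46),T(470,130)),(t,(-75,-29,46),T(490,230)),(t,(75,29,49),T(735,97)),(t,(75,-29,49),T(747,195))]
p,f=fit(obs,(.49,.38,-1.5));print(p,f.round(1).tolist())
hsv=cv2.cvtColor(t[0],cv2.COLOR_RGB2HSV)
m=((hsv[...,1]<45)&(hsv[...,2]>110)).astype(np.uint8);m[:, :385]=0;m[:,480:]=0;m[:220]=0;m[310:]=0
cs=max(cv2.findContours(m,0,2)[0],key=cv2.contourArea);r=cv2.minAreaRect(cs);print(r,[onz(t,q,.045).round(3).tolist() for q in cv2.boxPoints(r)],onz(t,r[0],.045))
o=bot.get_obs();P=np.array(o["eef_pos"]);ro=obsrot(o)
print(rel(P,ro,(.5,-.12,.32),toolrot(p[2])));a=p[:2]
print("hover via",rel(P,ro,(p[0],p[1],.33),toolrot(p[2])))
E
```

```text
[ 0.48712167  0.3666619  -1.41044922] [[1.5, -1.3], [-0.5, -2.0], [-0.9, -1.8], [1.7, -1.8], [2.4, 0.8], [1.1, 0.4], [-4.9, -0.0], [-4.4, 0.7]]
((431.6365661621094, 264.7539978027344), (62.264225006103516, 57.015769958496094), 19.025604248046875) [[0.451, -0.004, 0.045], [0.611, -0.057, 0.045], [0.553, -0.23, 0.045], [0.395, -0.176, 0.045]] [ 0.50214977 -0.11676138  0.045     ]
[0.4117, -0.3666, -0.1167, -0.0165, -0.0114, -15.1763]
hover via [0.5924, -0.8187, -0.126, -0.0165, -0.0114, -15.1763]
```

Emit:
servo_tool --motion '[[[0.41,-0.367,-0.117,0,0,-7,1],[0.41,-0.367,-0.117,0,0,-7,1],[0.41,-0.367,-0.117,0,0,-7,1],[0.41,-0.367,-0.117,0,0,-7,1],[0.41,-0.367,-0.117,0,0,-7,1],[0.41,-0.367,-0.117,0,0,-7,1],[0.41,-0.367,-0.117,0,0,-7,1],[0.41,-0.367,-0.117,0,0,-7,1],[0.41,-0.367,-0.117,0,0,-7,1],[0.41,-0.367,-0.117,0,0,-7,1],[0.41,-0.367,-0.117,0,0,-7,1],[0.41,-0.367,-0.117,0,0,-7,1],[0.41,-0.367,-0.117,0,0,-7,1],[0.41,-0.367,-0.117,0,0,-7,1]]]'

```text
t: 1.27
eef_pos: [0.5002, -0.1149, 0.3217]
tool_rot: [-0.0, 0.872, 0.49, 0.001]
contact_force: [1.3, 1.1, -0.3]
gripper_width: 1.001
grasp_force: 0.0
```

Emit:
servo_tool --motion '[[[0.376,-0.316,-0.01,0,0,-8,1],[0.376,-0.316,-0.01,0,0,-8,1],[0.376,-0.316,-0.01,0,0,-8,1],[0.376,-0.316,-0.01,0,0,-8,1],[0.376,-0.316,-0.01,0,0,-8,1],[0.376,-0.316,-0.01,0,0,-8,1],[0.376,-0.316,-0.01,0,0,-8,1],[0.376,-0.316,-0.01,0,0,-8,1],[0.376,-0.316,-0.01,0,0,-8,1],[0.376,-0.316,-0.01,0,0,-8,1],[0.376,-0.316,-0.01,0,0,-8,1],[0.376,-0.316,-0.01,0,0,-8,1],[0.376,-0.316,-0.01,0,0,-8,1]]]'

```text
t: 2.35
eef_pos: [0.423, 0.3725, 0.3305]
tool_rot: [-0.002, 0.65, 0.76, 0.001]
contact_force: [-0.1, 0.9, 0.4]
gripper_width: 1.002
grasp_force: 0.0
```

Run:
```python
from h import *; from station import bot
c=bot.read_camera("wrist");np.savez("pics/w1.npz",**c);cv2.imwrite("pics/w1.png",c["img"][...,::-1]);w=load("pics/w1.npz");print(w[1].round(1).tolist(),w[2].round(3).tolist())
o,r=tinpose(.487,.367,-1.41)
for q in[(-75,29,46),(-75,-29,46),(0,29,46),(0,-29,46),(75,29,49),(66,-2,62)]:print(q,proj(w,o+r.apply(np.array(q)/1e3)).round())
```

```text
[[382.8, 0.0, 315.1], [0.0, 382.8, 247.9], [0.0, 0.0, 1.0]] [[0.988, 0.147, 0.044, 0.411], [0.154, -0.942, -0.297, 0.449], [-0.002, 0.3, -0.954, 0.501], [0.0, 0.0, 0.0, 1.0]]
(-75, 29, 46) [398. 133.]
(-75, -29, 46) [346. 134.]
(0, 29, 46) [399. 201.]
(0, -29, 46) [346. 201.]
(75, 29, 49) [401. 270.]
(66, -2, 62) [374. 261.]
```

View pics/w1.png

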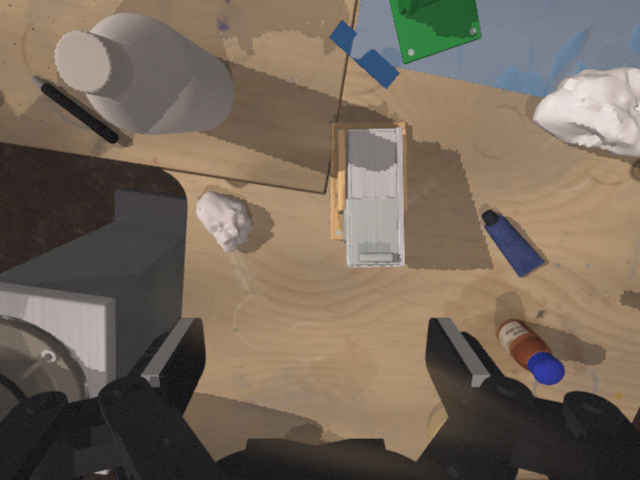

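The wrist view shows the tin square on: rear edge at row ~128, front at ~266, sides at columns ~347 and ~403. The brown bottle is at (530,350), well clear. I'll read the tin's edges numerically.

Run:
```python
from h import *
w=load("pics/w1.npz");h=cv2.cvtColor(w[0],cv2.COLOR_RGB2HSV)
m=((h[...,1]<60)&(h[...,2]>70)).astype(np.uint8)
for y in range(124,276,6):
    x=np.where(m[y,330:415])[0]+330; print(y,x.min() if len(x) else None,x.max() if len(x) else None,len(x))
for x in(355,375,395): 
    y=np.where(m[110:290,x])[0]+110; print(x,y.min(),y.max())
cv2.imwrite("pics/w1c.png",cv2.resize(w[0][115:275,325:415],None,fx=3.7,fy=3.7,interpolation=cv2.INTER_CUBIC)[...,::-1])
```

```text
124 None None 0
130 337 401 55
136 346 402 57
142 346 402 57
148 346 402 57
154 346 402 57
160 346 402 57
166 346 402 57
172 346 402 57
178 346 402 57
184 346 402 57
190 346 403 58
196 346 403 58
202 345 408 60
208 345 403 59
214 343 403 61
220 343 403 61
226 343 403 61
232 336 404 67
238 343 404 62
244 346 404 59
250 346 404 59
256 346 404 59
262 346 404 59
268 None None 0
274 None None 0
355 129 267
375 128 266
395 128 266
```

View pics/w1c.png

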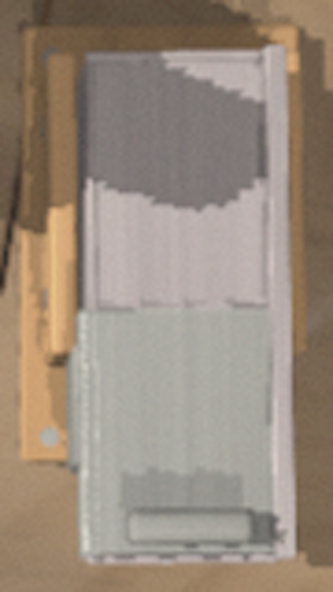

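Run:
```python
from h import *; from station import bot
w=load("pics/w1.npz")
obs=[(w,(-75,29,53),(402.5,128.5)),(w,(-75,-29,46),(346,129)),(w,(75,29,53),(404.8,266.8)),(w,(75,-29,49),(346,267)),(w,(66,-2,62.5),(375.8,257.8)),(w,(30,-34,47),(343.2,226))]
p,f=fit(obs,(.49,.38,-1.5));print(p,f.round(1).tolist())
o=bot.get_obs();P=np.array(o["eef_pos"]);ro=obsrot(o)
O,r=tinpose(*p);T=toolrot(p[2],-20)
for d in(.12,.01):print(rel(P,ro,O+r.apply((.03,-.0025,d)),T), (O+r.apply((.03,-.0025,d))).round(3))
```

```text
[ 0.48780293  0.37076303 -1.41461941] [[-1.0, -0.7], [1.3, 1.2], [-1.8, -0.0], [2.2, -0.2], [-0.6, 0.4], [0.0, -0.7]]
[0.0045, 0.0605, 0.164, -0.029, -4.0221, -0.0418] [0.483 0.383 0.166]
[-0.0333, 0.0609, 0.2673, -0.029, -4.0221, -0.0418] [0.489 0.346 0.063]
```

Emit:
servo_tool --motion '[[[0.0045,0.0605,0.13,0,-2,0,1],[0.0045,0.0605,0.164,0,-4.02,-0.04,1],[0.0045,0.0605,0.164,0,-4.02,-0.04,1],[0.0045,0.0605,0.164,0,-4.02,-0.04,1],[0.0045,0.0605,0.164,0,-4.02,-0.04,1],[0.0045,0.0605,0.164,0,-4.02,-0.04,1],[0.0045,0.0605,0.164,0,-4.02,-0.04,1],[0.0045,0.0605,0.164,0,-4.02,-0.04,1]]]'

```text
t: 3.07
eef_pos: [0.4873, 0.3786, 0.1699]
tool_rot: [0.132, 0.644, 0.745, -0.112]
contact_force: [-1.1, -0.7, 0.9]
gripper_width: 0.998
grasp_force: 0.0
```

Run:
```python
from h import *; from station import bot
c=bot.read_camera("wrist");np.savez("pics/w2.npz",**c);w=load("pics/w2.npz")
cv2.imwrite("pics/w2.png",c["img"][...,::-1])
o=bot.get_obs();P=np.array(o["eef_pos"]);ro=obsrot(o);p=(.4878,.3708,-1.4146)
O,r=tinpose(*p);T=toolrot(p[2],-20)
print(o["eef_pos"]);print(rel(P,ro,O+r.apply((.03,-.0025,.01)),T))
for q in [(-75,29,53),(75,29,53),(75,-29,49),(66,-2,62.5),(-75,-29,46),(30,-34,47)]: print(q,proj(w,O+r.apply(np.array(q)/1e3)).round(1))
```

```text
[0.48726177 0.37879427 0.17010097]
[0.0058, -0.0033, 0.1122, 0.0011, -0.0138, -0.1128]
(-75, 29, 53) [363.3  64.4]
(75, 29, 53) [357.2 303.9]
(75, -29, 49) [273.6 302.1]
(66, -2, 62.5) [311.9 298.3]
(-75, -29, 46) [263.   67.4]
(30, -34, 47) [263.5 239.6]
```

View pics/w2.png

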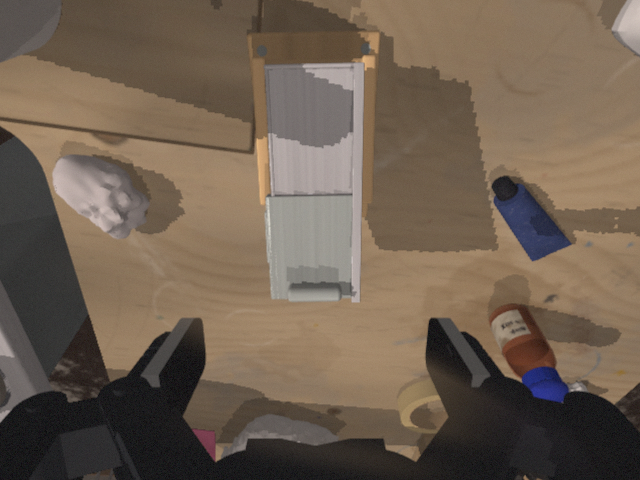

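The tin in this view matches the prediction within ~2 px (sides at columns 266 and 363, front at row 300). I'll descend partway and check the tracking.

Emit:
servo_tool --motion '[[[0.0055,-0.003,0.025,0,0,0,1],[0.0055,-0.003,0.04,0,0,0,1],[0.0055,-0.003,0.04,0,0,0,1]]]'

```text
t: 3.37
eef_pos: [0.4847, 0.3672, 0.1272]
tool_rot: [0.133, 0.643, 0.745, -0.115]
contact_force: [0.6, -0.0, -0.5]
gripper_width: 0.997
grasp_force: 0.0
```

```bash
cat > at.py <<'E'
from h import *; from station import bot
import sys
def show(p,z=.043,lean=20,pts=((.03,-.0025,.01),),tip=None):
    o=bot.get_obs();P=np.array(o["eef_pos"]);ro=obsrot(o);O,r=tinpose(*p,z,lean);T=toolrot(p[2],-lean if tip is None else tip)
    print(round(o["t"],2),P.round(4),np.round(o["contact_force"],1),np.round(o["joint_vel"],2).tolist(),"tool in tin",r.inv().apply(P-O).round(4))
    for q in pts: print(q,rel(P,ro,O+r.apply(q),T))
E
python3 -c "
from at import *
show((.4878,.3708,-1.4146))"
```

```text
3.37 [0.4847 0.3672 0.1272] [ 0.6 -0.  -0.5] [-0.01, -0.01, -0.01, -0.05, -0.01, 0.05, 0.02] tool in tin [ 0.0317 -0.0036  0.0781]
(0.03, -0.0025, 0.01) [0.0019, 0.0013, 0.0681, -0.0432, 0.0402, -0.0985]
```

Emit:
servo_tool --motion '[[[0.002,0.001,0.02,0,0,-0.1,1],[0.002,0.001,0.04,0,0,-0.1,1],[0.002,0.001,0.06,0,0,-0.1,1],[0.002,0.001,0.068,0,0,-0.1,1],[0.002,0.001,0.068,0,0,-0.1,1],[0.002,0.001,0.068,0,0,-0.1,1]]]'

```text
t: 3.87
eef_pos: [0.4894, 0.3492, 0.0644]
tool_rot: [0.132, 0.64, 0.749, -0.114]
contact_force: [0.2, 0.1, 0.7]
gripper_width: 1.0
grasp_force: 0.0
```

```bash
python3 -c "
from at import *
show((.4878,.3708,-1.4146))"
```

```text
3.87 [0.4894 0.3492 0.0644] [0.2 0.1 0.7] [-0.01, -0.01, -0.01, -0.01, 0.0, -0.0, -0.0] tool in tin [ 0.0276 -0.0018  0.0127]
(0.03, -0.0025, 0.01) [-0.0024, -0.0007, 0.0027, -0.0204, 0.0049, 0.0063]
```

Positioned, so close now.

Emit:
servo_tool --motion '[[[-0.002,0,0.002,0,0,0,0.8],[-0.002,0,0.002,0,0,0,0.7],[-0.002,0,0.002,0,0,0,0.5],[-0.002,0,0.002,0,0,0,0.3],[-0.002,0,0.002,0,0,0,0],[-0.002,0,0.002,0,0,0,0],[-0.002,0,0.002,0,0,0,0],[-0.002,0,0.002,0,0,0,0]]]' --grip_force 70

```text
t: 4.53
eef_pos: [0.4901, 0.347, 0.0638]
tool_rot: [0.132, 0.64, 0.749, -0.113]
contact_force: [0.3, -0.6, 8.1]
gripper_width: 0.695
grasp_force: 73.4
```

Emit:
servo_tool --motion '[[[-0.005,0,-0.005,0,0,0,0],[-0.008,0,-0.018,0,0,0,0],[-0.0117,0,-0.027,0,0,0,0],[-0.0165,0,-0.0403,0,0,0,0],[-0.0213,0,-0.0536,0,0,0,0],[-0.0262,0,-0.0669,0,0,0,0],[-0.031,0,-0.0802,0,0,0,0],[-0.0362,0,-0.094,0,0,0,0],[-0.0362,0,-0.094,0,0,0,0],[-0.0362,0,-0.094,0,0,0,0]]]'

```text
t: 5.37
eef_pos: [0.4901, 0.3448, 0.1632]
tool_rot: [0.132, 0.64, 0.749, -0.114]
contact_force: [-0.1, 0.3, -3.7]
gripper_width: 0.694
grasp_force: 76.2
```

Run:
```python
from h import *; from station import bot
a=bot.read_camera("wrist")["img"];b=bot.read_camera("scene")["img"]
b=cv2.resize(b[200:360,230:390],(480,480),interpolation=cv2.INTER_CUBIC)
cv2.imwrite("pics/l1.png",cv2.resize(np.hstack([a,b]),(800,343))[...,::-1])
# place plan: tin flat at centre C, psi
from at import *
psi=-1.345+0; t=(.505,-.117)
for d,ps in((.25,-1.4146),(.255,-1.4146)):
    C=np.array([t[0]-np.cos(ps)*d,t[1]-np.sin(ps)*d]);print(C)
    show((C[0],C[1],ps),z=0,lean=0,pts=((.03,-.0025,.11),(.03,-.0025,.06),(.03,-.0025,.01)))
```

```text
[0.46610951 0.12995653]
5.47 [0.4895 0.3438 0.1615] [-0.7 -0.1 -3.6] [-0.0, 0.01, 0.0, 0.01, 0.0, 0.0, -0.0] tool in tin [-0.2076  0.0564  0.1615]
(0.03, -0.0025, 0.11) [-0.2052, -0.0587, 0.1304, -0.0492, 4.0289, 0.0127]
(0.03, -0.0025, 0.06) [-0.188, -0.0585, 0.1774, -0.0492, 4.0289, 0.0127]
(0.03, -0.0025, 0.01) [-0.1708, -0.0583, 0.2243, -0.0492, 4.0289, 0.0127]
[0.4653317  0.13489566]
5.47 [0.4895 0.3438 0.1615] [-0.7 -0.1 -3.6] [-0.0, 0.01, 0.0, 0.01, 0.0, 0.0, -0.0] tool in tin [-0.2026  0.0564  0.1615]
(0.03, -0.0025, 0.11) [-0.2005, -0.0587, 0.1287, -0.0492, 4.0289, 0.0127]
(0.03, -0.0025, 0.06) [-0.1833, -0.0585, 0.1756, -0.0492, 4.0289, 0.0127]
(0.03, -0.0025, 0.01) [-0.1661, -0.0583, 0.2226, -0.0492, 4.0289, 0.0127]
```

View pics/l1.png

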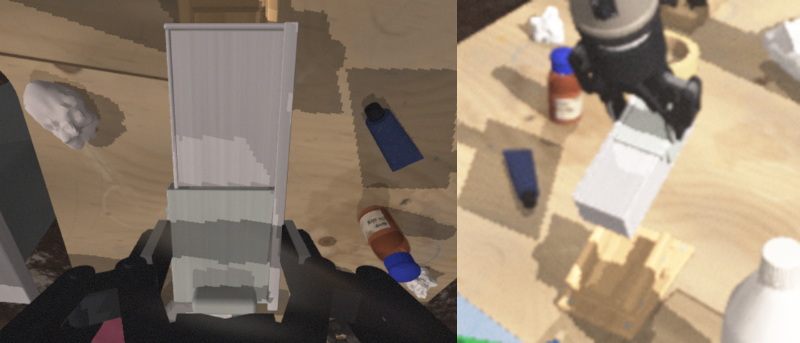

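The tin is held with the cover still shut: the cover edge is in place and the bar is at the front. The rest is empty. Next I'll carry it level to beside the tray.

Emit:
servo_tool --motion '[[[-0.02,-0.006,0.013,0,0.2,0,0],[-0.04,-0.012,0.026,0,0.6,0,0],[-0.06,-0.018,0.039,0,1,0,0],[-0.08,-0.024,0.052,0,1.4,0,0],[-0.1,-0.03,0.065,0,1.8,0,0],[-0.12,-0.036,0.078,0,2.2,0,0],[-0.14,-0.042,0.091,0,2.6,0,0],[-0.16,-0.047,0.104,0,3.0,0,0],[-0.18,-0.053,0.117,0,3.4,0,0],[-0.205,-0.0585,0.13,0,3.8,0,0],[-0.205,-0.0585,0.13,0,4.03,0,0],[-0.198,-0.0585,0.15,0,4.03,0,0],[-0.19,-0.0585,0.17,0,4.03,0,0],[-0.183,-0.0585,0.19,0,4.03,0,0],[-0.18,-0.0585,0.198,0,4.03,0,0],[-0.18,-0.0585,0.198,0,4.03,0,0],[-0.18,-0.0585,0.198,0,4.03,0,0]]]'

```text
t: 6.88
eef_pos: [0.4681, 0.1011, 0.0381]
tool_rot: [-0.002, 0.649, 0.76, -0.002]
contact_force: [0.1, 0.1, -2.5]
gripper_width: 0.693
grasp_force: 76.8
```

Run:
```python
from at import *
show((.4661,.13,-1.4146),z=0,lean=0,pts=((.03,-.0025,.0114),))
c=bot.read_camera("scene");a=cv2.resize(c["img"][150:330,270:470],(600,540),interpolation=cv2.INTER_CUBIC);cv2.imwrite("pics/p1.png",a[...,::-1])
```

```text
6.88 [0.4681 0.1011 0.0381] [ 0.1  0.1 -2.5] [0.01, -0.02, -0.01, -0.02, -0.0, -0.0, 0.0] tool in tin [ 0.0288 -0.0026  0.0381]
(0.03, -0.0025, 0.0114) [-0.0012, 0.0002, 0.0267, -0.0572, -0.0117, 0.0123]
```

View pics/p1.png

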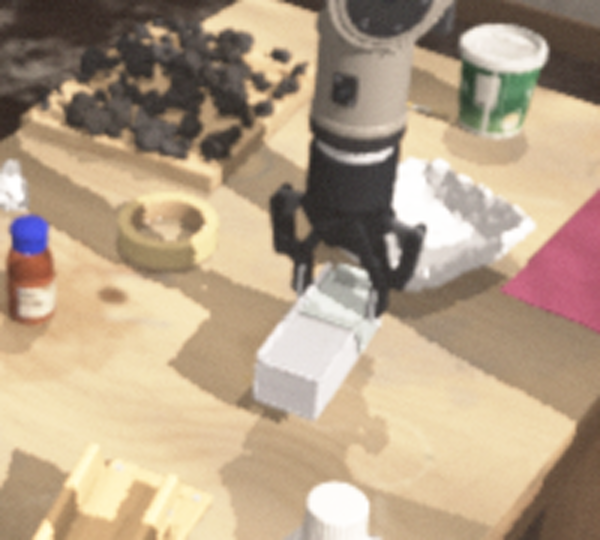

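The tin is level just above the bench beside the tray (rim edge at ~(400,280) in the crop, about 5 cm away). Lower it.

Emit:
servo_tool --motion '[[[0,0,0.01,0,0,0,0],[0,0,0.018,0,0,0,0],[0,0,0.022,0,0,0,0],[0,0,0.024,0,0,0,0],[0,0,0.0255,0,0,0,0],[0,0,0.0255,0,0,0,0],[0,0,0.0255,0,0,0,0]]]'

```text
t: 7.52
eef_pos: [0.4685, 0.101, 0.0129]
tool_rot: [-0.001, 0.65, 0.76, -0.001]
contact_force: [0.2, -0.9, -3.6]
gripper_width: 0.692
grasp_force: 76.8
```

Emit:
servo_tool --motion '[[[0,0,0.001,0,0,0,0],[0,0,0.002,0,0,0,0],[0,0,0.002,0,0,0,0]]]'

```text
t: 7.77
eef_pos: [0.4689, 0.101, 0.0114]
tool_rot: [-0.001, 0.65, 0.76, -0.001]
contact_force: [-1.7, -0.9, 5.2]
gripper_width: 0.694
grasp_force: 78.5
```

Emit:
servo_tool --motion '[[[0,0,0,0,0,0,0.8],[0,0,0,0,0,0,1],[0,0,0,0,0,0,1],[0,0,0,0,0,0,1],[0,0,0,0,0,0,1],[0,0,0,0,0,0,1],[0,0,-0.03,0,0,0,1],[0,0,-0.07,0,0,0,1],[0,0,-0.1,0,0,0,1],[-0.04,0,-0.1,0,0,0,0.5],[-0.07,0,-0.1,0,0,0,0],[-0.07,0,-0.1,0,0,0,0],[-0.07,0,-0.1,0,0,0,0],[-0.07,0,-0.1,0,0,0,0],[-0.07,0,-0.1,0,0,0,0]]]'

```text
t: 9.02
eef_pos: [0.4794, 0.033, 0.1106]
tool_rot: [-0.002, 0.649, 0.761, -0.001]
contact_force: [1.0, -0.2, -0.2]
gripper_width: 0.145
grasp_force: 0.0
```

Run:
```python
from at import *
show((.4661,.13,-1.4146),z=0,lean=0,pts=((.095,-.002,.11),(.095,-.002,.056)))
c=bot.read_camera("wrist");np.savez("pics/w3.npz",**c);cv2.imwrite("pics/w3.png",c["img"][...,::-1]);w=load("pics/w3.npz");O,r=tinpose(.4661,.13,-1.4146,0,0)
for q in[(-75,29,53),(-75,-29,46),(71,16,62.5),(71,-20,62.5)]:print(q,proj(w,O+r.apply(np.array(q)/1e3)).round(1))
```

```text
9.02 [0.4794 0.033  0.1106] [ 1.  -0.2 -0.2] [-0.01, 0.0, -0.0, 0.0, 0.0, 0.0, 0.0] tool in tin [ 0.0979 -0.002   0.1106]
(0.095, -0.002, 0.11) [0.0028, -0.0, 0.0006, -0.043, -0.0178, 0.0255]
(0.095, -0.002, 0.056) [0.0028, 0.0002, 0.0546, -0.043, -0.0178, 0.0255]
(-75, 29, 53) [379.5 -76.3]
(-75, -29, 46) [263.5 -69.3]
(71, 16, 62.5) [346.6 218. ]
(71, -20, 62.5) [285.  217.9]
```

View pics/w3.png

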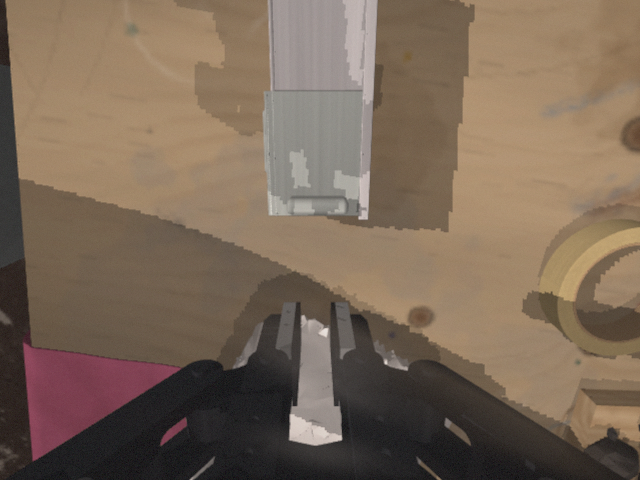

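The tin is standing released with the cover shut: the bar's front is at row ~214 (columns 289–347), and the closed fingers are ahead of it. Next: lower in front of the bar and push back.

Emit:
servo_tool --motion '[[[0.001,0,0.02,0,0,0,0],[0.001,0,0.04,0,0,0,0],[0.001,0,0.053,0,0,0,0],[0.001,0,0.0555,0,0,0,0],[0.001,0,0.0555,0,0,0,0],[0.008,0,0.0555,0,0,0,0],[0.014,0,0.0555,0,0,0,0],[0.02,0,0.0555,0,0,0,0],[0.026,0,0.0555,0,0,0,0],[0.032,0,0.0555,0,0,0,0],[0.038,0,0.0555,0,0,0,0],[0.044,0,0.0555,0,0,0,0],[0.05,0,0.0555,0,0,0,0],[0.056,0,0.0555,0,0,0,0],[0.062,0,0.0555,0,0,0,0],[0.067,0,0.0555,0,0,0,0],[0.071,0,0.0555,0,0,0,0],[0.074,0,0.0555,0,0,0,0],[0.076,0,0.0555,0,0,0,0],[0.076,0,0.0555,0,0,0,0]]]'

```text
t: 10.73
eef_pos: [0.4676, 0.1073, 0.0553]
tool_rot: [-0.002, 0.649, 0.76, -0.001]
contact_force: [0.7, 0.7, 0.5]
gripper_width: -0.001
grasp_force: 0.0
```

Run:
```python
from at import *
show((.4661,.13,-1.4146),z=0,lean=0)
c=bot.read_camera("wrist");np.savez("pics/w4.npz",**c);cv2.imwrite("pics/w4.png",c["img"][...,::-1]);w=load("pics/w4.npz");O,r=tinpose(.4661,.13,-1.4146,0,0)
for q in[(-75,29,53),(-75,-29,46),(75,29,53),(11,16,62.5),(11,-20,62.5),(-60,0,49)]:print(q,proj(w,O+r.apply(np.array(q)/1e3)).round(1))
```

```text
10.73 [0.4676 0.1073 0.0553] [0.7 0.7 0.5] [0.01, -0.0, 0.0, 0.0, 0.0, 0.0, 0.01] tool in tin [ 0.0227 -0.0021  0.0553]
(0.03, -0.0025, 0.01) [-0.0074, -0.0003, 0.0453, -0.0402, -0.0119, 0.0104]
(-75, 29, 53) [390.8  76.1]
(-75, -29, 46) [253.3  78.1]
(75, 29, 53) [373.8 382.9]
(11, 16, 62.5) [354.9 278. ]
(11, -20, 62.5) [276.4 277.8]
(-60, 0, 49) [320.4 114.7]
```

View pics/w4.png

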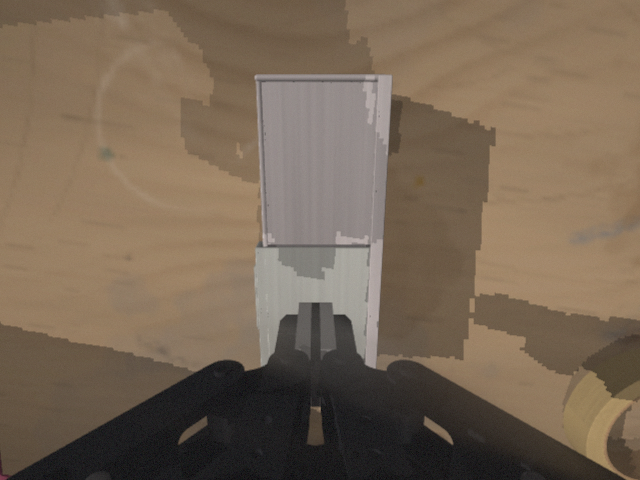

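The wrist view seems to show the cover still shut: its edge is at row 246 and the bar is hidden behind the fingers at (316,303). I'm out of picture views, so I'll check with numbers.

Run:
```python
from h import *
w=load("pics/w4.npz");v=load("pics/w3.npz");O,r=tinpose(.4661,.13,-1.4146,0,0)
P=lambda c,*q:proj(c,O+r.apply(np.array(q)/1e3)).round(0).tolist()
print("tcp",P(w,22.7,-2,55.3),P(v,97.9,-2,110.6))
print("x=0 edge w4",P(w,0,0,46),P(w,0,0,49),"w3",P(v,0,0,49),"cover rear if open",P(w,-60,0,49),"bar back if open",P(w,1,0,62.5))
print("tab shut w4",P(w,12,-34,47),P(w,48,-34,47),"open",P(w,-48,-34,47),P(w,-12,-34,47))
for c,n,rows in((w,'w4',range(70,372,10)),(v,'w3',range(5,220,10))):
    h=c[0].astype(int)
    print(n,[(y,h[y-1:y+2,285:295].mean((0,1)).round().astype(int).tolist()) for y in rows])
h=cv2.cvtColor(w[0],cv2.COLOR_RGB2HSV)
print("left edge",[(y,int(np.where(h[y,235:300,1]<60)[0].min())+235) for y in range(82,360,8) if (h[y,235:300,1]<60).any()])
```

```text
tcp [316.0, 295.0] [315.0, 295.0]
x=0 edge w4 [320.0, 244.0] [320.0, 246.0] w3 [320.0, 89.0] cover rear if open [320.0, 115.0] bar back if open [320.0, 257.0]
tab shut w4 [251.0, 268.0] [255.0, 332.0] open [245.0, 143.0] [249.0, 221.0]
w4 [(70, [119, 100, 79]), (80, [108, 102, 100]), (90, [149, 140, 138]), (100, [148, 140, 138]), (110, [148, 140, 138]), (120, [147, 139, 137]), (130, [147, 139, 137]), (140, [146, 138, 136]), (150, [146, 138, 136]), (160, [146, 137, 135]), (170, [145, 136, 134]), (180, [145, 136, 134]), (190, [144, 135, 133]), (200, [143, 134, 133]), (210, [143, 134, 132]), (220, [142, 134, 132]), (230, [142, 134, 132]), (240, [141, 133, 131]), (250, [129, 127, 121]), (260, [129, 127, 121]), (270, [160, 157, 150]), (280, [162, 160, 153]), (290, [161, 158, 151]), (300, [160, 157, 150]), (310, [158, 155, 147]), (320, [63, 61, 58]), (330, [73, 70, 66]), (340, [69, 66, 63]), (350, [65, 62, 58]), (360, [60, 57, 55]), (370, [49, 47, 45])]
w3 [(5, [159, 150, 148]), (15, [159, 150, 148]), (25, [160, 150, 149]), (35, [160, 151, 149]), (45, [160, 151, 149]), (55, [160, 151, 149]), (65, [160, 152, 149]), (75, [161, 152, 149]), (85, [160, 151, 149]), (95, [148, 146, 140]), (105, [147, 145, 139]), (115, [146, 144, 138]), (125, [144, 143, 137]), (135, [144, 142, 136]), (145, [143, 141, 136]), (155, [159, 156, 150]), (165, [148, 147, 140]), (175, [151, 149, 143]), (185, [142, 140, 133]), (195, [134, 131, 125]), (205, [159, 157, 150]), (215, [146, 136, 123])]
left edge [(82, 255), (90, 256), (98, 256), (106, 257), (114, 257), (122, 257), (130, 258), (138, 258), (146, 258), (154, 259), (162, 259), (170, 260), (178, 260), (186, 260), (194, 260), (202, 261), (210, 261), (218, 261), (226, 262), (234, 262), (242, 258), (250, 255), (258, 255), (266, 254), (274, 254), (282, 254), (290, 254), (298, 255), (306, 255), (314, 256), (322, 249), (330, 247), (338, 249), (346, 259), (354, 260)]
```

Run:
```python
from h import *
from station import bot
w=load("pics/w4.npz");o=bot.get_obs();P=np.array(o["eef_pos"]);ro=obsrot(o)
for x in(-11,-5,0,5,11):
    print(x,[(z,proj(w,P+ro.apply((x/1e3,0,z/1e3))).round(0).tolist()) for z in(0,-5,-10,-15,-20,-25)])
g=w[0].astype(int).mean(2)
print([(y,int(g[y,310])) for y in range(290,330,3)]); print([(x,int(g[320,x])) for x in range(284,350,4)])
```

```text
-11 [(0, [315.0, 316.0]), (-5, [315.0, 321.0]), (-10, [315.0, 326.0]), (-15, [315.0, 331.0]), (-20, [315.0, 337.0]), (-25, [315.0, 343.0])]
-5 [(0, [315.0, 305.0]), (-5, [315.0, 309.0]), (-10, [315.0, 314.0]), (-15, [315.0, 319.0]), (-20, [315.0, 325.0]), (-25, [315.0, 331.0])]
0 [(0, [315.0, 295.0]), (-5, [315.0, 300.0]), (-10, [315.0, 304.0]), (-15, [315.0, 309.0]), (-20, [315.0, 315.0]), (-25, [315.0, 320.0])]
5 [(0, [315.0, 286.0]), (-5, [315.0, 290.0]), (-10, [315.0, 295.0]), (-15, [315.0, 299.0]), (-20, [315.0, 304.0]), (-25, [315.0, 310.0])]
11 [(0, [315.0, 274.0]), (-5, [315.0, 278.0]), (-10, [315.0, 282.0]), (-15, [315.0, 287.0]), (-20, [315.0, 292.0]), (-25, [315.0, 297.0])]
[(290, 157), (293, 158), (296, 158), (299, 154), (302, 122), (305, 92), (308, 89), (311, 89), (314, 91), (317, 89), (320, 87), (323, 90), (326, 90), (329, 87)]
[(284, 65), (288, 62), (292, 60), (296, 62), (300, 95), (304, 95), (308, 96), (312, 59), (316, 63), (320, 80), (324, 90), (328, 96), (332, 95), (336, 58), (340, 58), (344, 52), (348, 50)]
```

Emit:
servo_tool --motion '[[[0,0,-0.035,0,0,0,0],[-0.03,0,-0.035,0,0,0,0],[-0.06,0,-0.035,0,0,0,0],[-0.084,0,-0.035,0,0,0,0],[-0.084,0,-0.035,0,0,0,0],[-0.084,0,-0.01,0,0,0,0],[-0.084,0,0.01,0,0,0,0],[-0.084,0,0.02,0,0,0,0],[-0.084,0,0.025,0,0,0,0],[-0.084,0,0.03,0,0,0,0],[-0.084,0,0.03,0,0,0,0]]]'

```text
t: 11.7
eef_pos: [0.4805, 0.0242, 0.0249]
tool_rot: [-0.002, 0.649, 0.76, -0.001]
contact_force: [-0.0, 0.0, 0.1]
gripper_width: 0.004
grasp_force: 0.0
```

Run:
```python
from at import *
show((.4661,.13,-1.4146),z=0,lean=0)
t=bot.read_camera("wrist");np.savez("pics/w5.npz",**t);w=load("pics/w5.npz");O,r=tinpose(.4661,.13,-1.4146,0,0)
P=lambda *q:proj(w,O+r.apply(np.array(q)/1e3)).round(0).tolist()
print("bar front",P(71,-2,62.5),"bar back",P(61,-2,62.5),"cover back",P(0,0,49),"front",P(75,0,49))
g=w[0].astype(int)
print([(y,g[y,306:312].mean((0,1)) .round().astype(int).tolist()if 0 else int(g[y,306:312].mean())) for y in range(50,320,4)])
```

```text
11.7 [0.4805 0.0242 0.0249] [-0.   0.   0.1] [0.01, -0.02, -0.01, -0.01, -0.01, 0.01, 0.01] tool in tin [ 0.1068 -0.0022  0.0249]
(0.03, -0.0025, 0.01) [0.0768, -0.0001, 0.015, -0.0464, -0.0124, 0.0099]
bar front [316.0, 248.0] bar back [316.0, 221.0] cover back [322.0, 37.0] front [321.0, 247.0]
[(50, 145), (54, 144), (58, 144), (62, 144), (66, 144), (70, 145), (74, 144), (78, 144), (82, 144), (86, 144), (90, 143), (94, 142), (98, 142), (102, 143), (106, 142), (110, 142), (114, 142), (118, 142), (122, 142), (126, 141), (130, 142), (134, 141), (138, 141), (142, 141), (146, 140), (150, 140), (154, 139), (158, 140), (162, 140), (166, 140), (170, 138), (174, 138), (178, 137), (182, 137), (186, 137), (190, 139), (194, 137), (198, 137), (202, 135), (206, 136), (210, 129), (214, 105), (218, 130), (222, 143), (226, 146), (230, 141), (234, 137), (238, 123), (242, 103), (246, 110), (250, 127), (254, 128), (258, 128), (262, 128), (266, 128), (270, 129), (274, 128), (278, 129), (282, 129), (286, 130), (290, 131), (294, 130), (298, 127), (302, 107), (306, 96), (310, 94), (314, 94), (318, 92)]
```

Emit:
servo_tool --motion '[[[0,0,0.006,0,0,0,0],[0,0,0.012,0,0,0,0],[0,0,0.016,0,0,0,0],[0,0,0.02,0,0,0,0],[0,0,0.022,0,0,0,0],[0,0,0.022,0,0,0,0]]]'

```text
t: 12.25
eef_pos: [0.4801, 0.0239, 0.0027]
tool_rot: [-0.002, 0.65, 0.76, -0.001]
contact_force: [-0.6, -0.4, -0.4]
gripper_width: -0.002
grasp_force: 0.0
```

Emit:
servo_tool --motion '[[[0,0,0.002,0,0,0,0],[0,0,0.0035,0,0,0,0],[0,0,0.005,0,0,0,0],[0,0,0.005,0,0,0,0]]]'

```text
t: 12.58
eef_pos: [0.4804, 0.0239, -0.002]
tool_rot: [-0.002, 0.65, 0.76, -0.001]
contact_force: [0.1, -0.6, -0.1]
gripper_width: -0.0
grasp_force: 0.0
```

Emit:
servo_tool --motion '[[[0,0,0.002,0,0,0,0],[0,0,0.004,0,0,0,0],[0,0,0.006,0,0,0,0],[0,0,0.008,0,0,0,0],[0,0,0.01,0,0,0,0],[0,0,0.01,0,0,0,0]]]'

```text
t: 13.08
eef_pos: [0.4802, 0.0238, -0.0122]
tool_rot: [-0.002, 0.65, 0.76, -0.001]
contact_force: [-0.1, 0.3, 0.5]
gripper_width: -0.003
grasp_force: 0.0
```

Emit:
servo_tool --motion '[[[0,0,0.0015,0,0,0,0],[0,0,0.003,0,0,0,0],[0,0,0.0045,0,0,0,0],[0,0,0.006,0,0,0,0],[0,0,0.006,0,0,0,0]]]'

```text
t: 13.5
eef_pos: [0.4803, 0.0239, -0.0181]
tool_rot: [-0.002, 0.65, 0.76, -0.001]
contact_force: [-0.4, 0.1, -0.4]
gripper_width: 0.003
grasp_force: 0.0
```

Emit:
servo_tool --motion '[[[0,0,0.001,0,0,0,0],[0,0,0.002,0,0,0,0],[0,0,0.003,0,0,0,0],[0,0,0.004,0,0,0,0],[0,0,0.004,0,0,0,0]]]'

```text
t: 13.92
eef_pos: [0.4803, 0.0239, -0.022]
tool_rot: [-0.002, 0.65, 0.76, -0.001]
contact_force: [0.6, -0.7, -0.5]
gripper_width: -0.0
grasp_force: 0.0
```

Emit:
servo_tool --motion '[[[0,0,0.001,0,0,0,0],[0,0,0.002,0,0,0,0],[0,0,0.003,0,0,0,0],[0,0,0.004,0,0,0,0],[0,0,0.004,0,0,0,0]]]'

```text
t: 14.33
eef_pos: [0.4803, 0.0239, -0.026]
tool_rot: [-0.002, 0.65, 0.76, -0.001]
contact_force: [0.0, 0.1, -0.1]
gripper_width: 0.001
grasp_force: 0.0
```

Run:
```python
from at import *
show((.4661,.13,-1.4146),z=0,lean=0)
t=bot.read_camera("wrist");np.savez("pics/w6.npz",**t);w=load("pics/w6.npz");O,r=tinpose(.4661,.13,-1.4146,0,0)
P=lambda *q:proj(w,O+r.apply(np.array(q)/1e3)).round(0).tolist()
print("bar front",P(71,-2,62.5),"bar back",P(61,-2,62.5),"front",P(75,0,49),"front floor",P(75,0,0))
g=w[0].astype(int)
print([(y,int(g[y,306:312].mean())) for y in range(100,320,4)])
c=bot.read_camera("scene");t=bot.read_camera("top");np.savez("pics/s6.npz",**c);np.savez("pics/t6.npz",**t)
s=load("pics/s6.npz");P=np.array(bot.get_obs()["eef_pos"]);print([ (z,proj(s,P+np.array([0,0,z/1e3])).round().tolist()) for z in (0,20,40,60)])
x,y=proj(s,P+np.array([0,0,.03])).astype(int)
gg=s[0].astype(int).mean(2)
for yy in range(y-16,y+22,2):print(yy,[int(v) for v in gg[yy,x-18:x+19:3]])
```

```text
14.33 [ 0.4803  0.0239 -0.026 ] [ 0.   0.1 -0.1] [-0.0, -0.0, -0.0, -0.0, -0.0, 0.0, 0.0] tool in tin [ 0.107  -0.0025 -0.026 ]
(0.03, -0.0025, 0.01) [0.0771, -0.0001, -0.036, -0.0446, -0.0105, 0.0044]
bar front [316.0, 312.0] bar back [316.0, 273.0] front [324.0, 303.0] front floor [322.0, 248.0]
[(100, 139), (104, 139), (108, 139), (112, 139), (116, 139), (120, 138), (124, 139), (128, 138), (132, 138), (136, 139), (140, 139), (144, 138), (148, 138), (152, 136), (156, 137), (160, 137), (164, 137), (168, 137), (172, 136), (176, 135), (180, 137), (184, 136), (188, 136), (192, 136), (196, 136), (200, 136), (204, 135), (208, 136), (212, 136), (216, 135), (220, 135), (224, 135), (228, 134), (232, 135), (236, 135), (240, 134), (244, 133), (248, 133), (252, 109), (256, 100), (260, 104), (264, 116), (268, 129), (272, 137), (276, 139), (280, 140), (284, 137), (288, 134), (292, 133), (296, 128), (300, 108), (304, 96), (308, 93), (312, 93), (316, 92)]
[(0, [390.0, 264.0]), (20, [390.0, 258.0]), (40, [391.0, 253.0]), (60, [392.0, 247.0])]
239 [159, 199, 167, 53, 51, 50, 49, 49, 56, 153, 254, 11
[... 535 characters left out ...]

257 [223, 210, 211, 208, 207, 205, 209, 209, 217, 201, 188, 141, 139]
259 [211, 210, 209, 213, 209, 210, 211, 228, 217, 199, 197, 173, 142]
261 [208, 211, 211, 209, 210, 214, 211, 233, 210, 197, 200, 200, 182]
263 [189, 182, 211, 211, 215, 213, 223, 226, 181, 169, 198, 199, 199]
265 [224, 215, 186, 184, 211, 214, 234, 226, 168, 167, 174, 198, 199]
267 [227, 224, 223, 214, 189, 214, 227, 217, 169, 173, 167, 172, 201]
269 [227, 228, 225, 229, 223, 196, 227, 180, 173, 172, 167, 165, 182]
271 [226, 226, 228, 228, 237, 211, 222, 169, 172, 172, 172, 171, 171]
273 [228, 226, 229, 231, 240, 224, 190, 173, 174, 177, 189, 171, 183]
275 [226, 229, 230, 239, 238, 233, 181, 173, 168, 198, 209, 199, 208]
```

Emit:
servo_tool --motion '[[[0,0,0.001,0,0,0,0],[0,0,0.002,0,0,0,0],[0,0,0.003,0,0,0,0],[0,0,0.004,0,0,0,0],[0,0,0.004,0,0,0,0]]]'

```text
t: 14.9
eef_pos: [0.4807, 0.0238, -0.0278]
tool_rot: [-0.0, 0.65, 0.76, -0.002]
contact_force: [-8.5, -1.6, 32.0]
gripper_width: -0.002
grasp_force: 16.0
```

The shut fingertips touch the bench at reported z = -0.0275, so the real tips sit 27.5 mm behind the reported TCP. That's why the push went over the bar. I'll allow for this and redo the push with the tips at z ≈ 0.055.

Emit:
servo_tool --motion '[[[0,0,-0.02,0,0,0,0],[0,0,-0.05,0,0,0,0],[0,0,-0.0575,0,0,0,0],[0.006,0,-0.0575,0,0,0,0],[0.014,0,-0.0575,0,0,0,0],[0.022,0,-0.0575,0,0,0,0],[0.028,0,-0.0575,0,0,0,0],[0.034,0,-0.0575,0,0,0,0],[0.04,0,-0.0575,0,0,0,0],[0.046,0,-0.0575,0,0,0,0],[0.052,0,-0.0575,0,0,0,0],[0.058,0,-0.0575,0,0,0,0],[0.064,0,-0.0575,0,0,0,0],[0.07,0,-0.0575,0,0,0,0],[0.076,0,-0.0575,0,0,0,0],[0.08,0,-0.0575,0,0,0,0],[0.084,0,-0.0575,0,0,0,0],[0.087,0,-0.0575,0,0,0,0],[0.09,0,-0.0575,0,0,0,0],[0.09,0,-0.0575,0,0,0,0]]]'

```text
t: 16.57
eef_pos: [0.4666, 0.1127, 0.0278]
tool_rot: [-0.001, 0.65, 0.76, -0.001]
contact_force: [-0.0, -2.3, -0.0]
gripper_width: 0.001
grasp_force: 0.6
```

Run:
```python
from at import *
show((.4661,.13,-1.4146),z=0,lean=0)
t=bot.read_camera("wrist");np.savez("pics/w7.npz",**t);w=load("pics/w7.npz");O,r=tinpose(.4661,.13,-1.4146,0,0)
P=lambda *q:proj(w,O+r.apply(np.array(q)/1e3)).round(0).tolist()
print("rear",P(-75,29,53),P(-75,-29,46),"cover rear open",P(-60,0,49),"shut",P(0,0,49),"bar open",P(1,0,62.5),P(11,0,62.5))
h=w[0].astype(int)
for cc in (300,330):print([(y,h[y-1:y+2,cc-5:cc+5].mean((0,1)).round().astype(int).tolist()) for y in range(0,306,8)])
```

```text
16.57 [0.4666 0.1127 0.0278] [-0.  -2.3 -0. ] [0.01, 0.0, 0.0, 0.0, -0.01, -0.01, 0.01] tool in tin [ 0.0172 -0.0022  0.0278]
(0.03, -0.0025, 0.01) [-0.0128, -0.0003, 0.0178, -0.0411, -0.0041, 0.0029]
rear [405.0, 84.0] [242.0, 86.0] cover rear open [321.0, 128.0] shut [321.0, 278.0] bar open [321.0, 294.0] [321.0, 317.0]
[(0, [-9223372036854775808, -9223372036854775808, -9223372036854775808]), (8, [115, 96, 75]), (16, [116, 97, 76]), (24, [118, 99, 78]), (32, [117, 98, 77]), (40, [113, 93, 72]), (48, [115, 95, 75]), (56, [118, 99, 78]), (64, [120, 101, 80]), (72, [149, 140, 138]), (80, [152, 144, 142]), (88, [153, 144, 142]), (96, [153, 144, 142]), (104, [153, 144, 142]), (112, [153, 144, 142]), (120, [142, 136, 132]), (128, [136, 134, 128]), (136, [136, 134, 128]), (144, [136, 134, 128]), (152, [135, 134, 128]), (160, [135, 133, 128]), (168, [134, 133, 127]), (176, [134, 132, 127]), (184, [134, 132, 126]), (192, [133, 131, 125]), (200, [133, 131, 125]), (208, [132, 130, 125]), (216, [131, 130, 124]), (224, [131, 130, 124]), (232, [130, 129, 123]), (240, [130, 128, 123]), (248, [130
[... 571 characters left out ...]
 [142, 136, 132]), (128, [136, 133, 128]), (136, [135, 133, 127]), (144, [135, 133, 128]), (152, [135, 133, 128]), (160, [135, 133, 128]), (168, [135, 133, 128]), (176, [134, 132, 126]), (184, [134, 132, 126]), (192, [134, 132, 126]), (200, [134, 131, 126]), (208, [134, 131, 126]), (216, [133, 131, 126]), (224, [132, 130, 125]), (232, [131, 130, 124]), (240, [132, 130, 124]), (248, [131, 129, 124]), (256, [131, 129, 124]), (264, [131, 129, 124]), (272, [106, 105, 100]), (280, [112, 110, 106]), (288, [135, 133, 128]), (296, [130, 128, 122]), (304, [103, 98, 96])]<stdin>:7: RuntimeWarning: Mean of empty slice.
  ret = um.true_divide(
<stdin>:7: RuntimeWarning: invalid value encountered in cast
```

The cover is open: its rear edge is now at row ~120 and the bar is at rows ~275–300. Next: back off, rise, open, and move over the tab's new place.

Emit:
servo_tool --motion '[[[-0.005,0,0,0,0,0,0],[-0.005,0,0,0,0,0,0],[-0.005,0,-0.03,0,0,0,0],[-0.005,0,-0.06,0,0,0,0.5],[0.025,0,-0.07,0,0,0,1],[0.05,0,-0.07,0,0,0,1],[0.05,0,-0.07,0,0,0,1],[0.05,0,-0.07,0,0,0,1],[0.05,0,-0.07,0,0,0,1],[0.05,0,-0.07,0,0,0,1]]]'

```text
t: 17.45
eef_pos: [0.4589, 0.1608, 0.0972]
tool_rot: [-0.002, 0.65, 0.76, -0.002]
contact_force: [0.2, 0.1, -0.0]
gripper_width: 0.971
grasp_force: 0.0
```

Run:
```python
from at import *
p=(.4661,.13,-1.4146)
show(p,z=0,lean=0)
t=bot.read_camera("wrist");np.savez("pics/w8.npz",**t);w=load("pics/w8.npz");O,r=tinpose(*p,0,0)
P=lambda *q:proj(w,O+r.apply(np.array(q)/1e3)).round(0).tolist()
print("rear",P(-75,29,53),P(-75,-29,46),"front",P(75,29,53),P(75,-29,46),"cov rear",P(-60,0,49),"bar",P(1,0,62.5),P(11,0,62.5),"tab",P(-48,-34,47),P(-12,-34,47))
h=cv2.cvtColor(w[0],cv2.COLOR_RGB2HSV);m=(h[...,1]<45)&(h[...,2]>70)
for y in range(100,400,12):
    x=np.where(m[y,220:420])[0]+220
    if len(x): print(y,x.min(),x.max(),len(x),end=' | ')
g=w[0].astype(int)
for cc in(300,330):print([(y,int(g[y,cc-4:cc+4].mean())) for y in range(100,400,5)])
```

```text
17.45 [0.4589 0.1608 0.0972] [ 0.2  0.1 -0. ] [0.0, -0.0, 0.0, -0.0, -0.0, -0.0, -0.0] tool in tin [-0.0316 -0.0023  0.0972]
(0.03, -0.0025, 0.01) [-0.0616, 0.0003, 0.0872, -0.0545, -0.0024, -0.0114]
rear [372.0, 191.0] [270.0, 189.0] front [362.0, 411.0] [278.0, 403.0] cov rear [320.0, 215.0] bar [320.0, 320.0] [320.0, 335.0] tab [263.0, 234.0] [265.0, 289.0]
172 280 361 81 | 184 272 373 102 | 196 272 372 101 | 208 268 372 105 | 220 267 371 105 | 232 265 371 107 | 244 266 370 105 | 256 266 369 104 | 268 266 369 104 | 280 268 368 101 | 292 270 368 99 | 304 270 367 98 | 316 270 367 98 | 328 276 366 91 | 340 277 366 90 | 352 277 365 89 | 364 278 364 87 | 376 278 364 87 | 388 278 363 76 | [(100, 93), (105, 94), (110, 91), (115, 88), (120, 91), (125, 108), (130, 108), (135, 110), (140, 89), (145, 88), (150, 91), (155, 92), (160, 96), (165, 97), (170, 96), (175, 94), (180, 159), (185, 163), (190, 163), (195, 164), (200, 164), (205, 163), (210, 125), (215, 151), (220, 150), (225, 150), (230, 150), (235, 150), (240, 151), (245, 150), (250, 150), (255, 150), (260, 149), (265, 149), (270, 149
[... 305 characters left out ...]
0, 95), (105, 94), (110, 96), (115, 90), (120, 91), (125, 93), (130, 102), (135, 111), (140, 90), (145, 92), (150, 93), (155, 96), (160, 95), (165, 97), (170, 94), (175, 95), (180, 156), (185, 164), (190, 163), (195, 165), (200, 164), (205, 164), (210, 122), (215, 153), (220, 154), (225, 154), (230, 154), (235, 154), (240, 154), (245, 153), (250, 154), (255, 154), (260, 154), (265, 153), (270, 154), (275, 154), (280, 153), (285, 153), (290, 153), (295, 152), (300, 117), (305, 93), (310, 98), (315, 137), (320, 144), (325, 120), (330, 133), (335, 145), (340, 152), (345, 152), (350, 152), (355, 151), (360, 150), (365, 152), (370, 150), (375, 149), (380, 148), (385, 128), (390, 114), (395, 112)]
```

Emit:
servo_tool --motion '[[[0.0045,0,0.03,0,0,0,1],[0.0045,0,0.06,0,0,0,1],[0.0045,0,0.085,0,0,0,1],[0.0045,0,0.105,0,0,0,1],[0.0045,0,0.117,0,0,0,1],[0.0045,0,0.117,0,0,0,1],[0.0045,0,0.117,0,0,0,1]]]'

```text
t: 18.08
eef_pos: [0.4578, 0.1663, -0.0193]
tool_rot: [-0.002, 0.65, 0.76, -0.002]
contact_force: [0.4, 0.7, 0.4]
gripper_width: 1.002
grasp_force: 0.0
```

Emit:
servo_tool --motion '[[[0,0,0,0,0,0,0.8],[0,0,0,0,0,0,0.7],[0,0,0,0,0,0,0.5],[0,0,0,0,0,0,0.3],[0,0,0,0,0,0,0],[0,0,0,0,0,0,0],[0,0,0,0,0,0,0],[0,0,0,0,0,0,0]]]' --grip_force 90

```text
t: 18.75
eef_pos: [0.4594, 0.1669, -0.0172]
tool_rot: [-0.0, 0.65, 0.76, 0.0]
contact_force: [-1.6, -0.8, 11.0]
gripper_width: 0.717
grasp_force: 96.3
```

Run:
```python
from at import *
p=(.4661,.13,-1.4146)
show(p,z=0,lean=0)
t=bot.read_camera("wrist");np.savez("pics/w9.npz",**t);w=load("pics/w9.npz");O,r=tinpose(*p,0,0)
P=lambda *q:proj(w,O+r.apply(np.array(q)/1e3)).round(0).tolist()
print("rear",P(-75,0,49),"cov rear",P(-60,0,49),"bar",P(1,0,62.5),P(11,0,62.5),"tab",P(-48,-34,47),P(-12,-34,47))
g=w[0].astype(int)
for cc in(300,330):print([(y,int(g[y,cc-4:cc+4].mean())) for y in range(0,400,6)])
t=bot.read_camera("top");np.savez("pics/t9.npz",**t);t=load("pics/t9.npz")
hsv=cv2.cvtColor(t[0],cv2.COLOR_RGB2HSV)
m=((hsv[...,1]<45)&(hsv[...,2]>110)).astype(np.uint8);m[:, :385]=0;m[:,480:]=0;m[:220]=0;m[310:]=0
c=max(cv2.findContours(m,0,2)[0],key=cv2.contourArea);r=cv2.minAreaRect(c);print("tray",r,onz(t,r[0],.045))
```

```text
18.75 [ 0.4594  0.1669 -0.0172] [-1.6 -0.8 11. ] [-0.0, -0.0, -0.0, 0.0, 0.0, -0.0, -0.0] tool in tin [-0.0375 -0.0009 -0.0172]
(0.03, -0.0025, 0.01) [-0.0675, -0.0016, -0.0273, -0.0047, -0.0061, -0.001]
rear [319.0, 272.0] cov rear [318.0, 319.0] bar [318.0, 511.0] [318.0, 534.0] tab [211.0, 349.0] [220.0, 440.0]
[(0, 104), (6, 103), (12, 103), (18, 103), (24, 103), (30, 102), (36, 101), (42, 100), (48, 98), (54, 98), (60, 98), (66, 100), (72, 100), (78, 101), (84, 102), (90, 102), (96, 103), (102, 102), (108, 101), (114, 102), (120, 97), (126, 97), (132, 98), (138, 100), (144, 101), (150, 102), (156, 102), (162, 101), (168, 95), (174, 96), (180, 99), (186, 102), (192, 103), (198, 104), (204, 106), (210, 106), (216, 103), (222, 105), (228, 103), (234, 101), (240, 103), (246, 106), (252, 149), (258, 116), (264, 142), (270, 142), (276, 142), (282, 141), (288, 142), (294, 142), (300, 142), (306, 116), (312, 132), (318, 132), (324, 131), (330, 132), (336, 131), (342, 130), (348, 130), (354, 129), (360, 129), (366, 118), (372, 116), (378, 115), (384, 114), (390, 113), (396, 113)]
[(0, 10
[... 213 characters left out ...]
(120, 98), (126, 98), (132, 99), (138, 101), (144, 102), (150, 102), (156, 103), (162, 101), (168, 97), (174, 98), (180, 101), (186, 102), (192, 103), (198, 104), (204, 105), (210, 106), (216, 101), (222, 104), (228, 105), (234, 102), (240, 104), (246, 106), (252, 147), (258, 119), (264, 146), (270, 147), (276, 146), (282, 146), (288, 147), (294, 146), (300, 145), (306, 145), (312, 131), (318, 131), (324, 132), (330, 131), (336, 130), (342, 131), (348, 131), (354, 129), (360, 130), (366, 129), (372, 135), (378, 118), (384, 118), (390, 117), (396, 116)]
tray ((431.9716796875, 264.37371826171875), (62.10337448120117, 57.43665313720703), 21.037511825561523) [ 0.50328132 -0.11773903  0.045     ]
```

The tin is gripped over the tab (opening 0.717, 96 N) and the tray hasn't moved. Lift straight up, then carry it level with the mouth over the tray.

Emit:
servo_tool --motion '[[[0,0,-0.01,0,0,0,0],[0,0,-0.025,0,0,0,0],[0,0,-0.045,0,0,0,0],[0,0,-0.065,0,0,0,0],[0,0,-0.085,0,0,0,0],[0,0,-0.095,0,0,0,0],[0,0,-0.095,0,0,0,0],[-0.015,0,-0.095,0,0,0,0],[-0.035,0,-0.095,0,0,0,0],[-0.055,-0.001,-0.095,0,0,0,0],[-0.075,-0.001,-0.095,0,0,0,0],[-0.095,-0.001,-0.095,0,0,0,0],[-0.115,-0.002,-0.095,0,0,0,0],[-0.135,-0.002,-0.095,0,0,0,0],[-0.15,-0.0025,-0.095,0,0,0,0],[-0.15,-0.0025,-0.095,0,0,0,0]]]'

```text
t: 20.18
eef_pos: [0.4784, 0.0138, 0.0744]
tool_rot: [-0.002, 0.652, 0.759, -0.003]
contact_force: [2.0, -4.5, -3.3]
gripper_width: 0.714
grasp_force: 116.5
```

Run:
```python
from at import *
o=bot.get_obs();P=np.array(o["eef_pos"]);r=obsrot(o);print(np.round(o["q"],2).tolist(),o["gripper_width"])
m=np.array([-.1065,.001,-.051]);print("mouth",P+r.apply(m))
for k in range(1,17):
    th=k*5; R1=R.from_euler('y',np.radians(th)); d=m-R1.apply(m)+np.array([0,0,.045*min(1,k/12)]); print(k,d.round(3).tolist(), (P+r.apply(d)).round(3))
t=bot.read_camera("wrist");np.savez("pics/w10.npz",**t);g=t["img"].astype(int)
print([(y,int(g[y,296:304].mean())) for y in range(240,400,6)])
```

```text
[0.44, 0.43, -0.73, 2.09, 0.41, 0.77, -0.39] 0.713622729467349
mouth [ 0.49582618 -0.09126008  0.12547162]
1 [0.004, -0.0, -0.006] [0.478 0.018 0.08 ]
2 [0.007, 0.0, -0.012] [0.477 0.021 0.086]
3 [0.01, 0.0, -0.018] [0.477 0.023 0.092]
4 [0.011, 0.0, -0.025] [0.477 0.025 0.099]
5 [0.012, 0.0, -0.031] [0.477 0.025 0.105]
6 [0.011, 0.0, -0.038] [0.477 0.025 0.112]
7 [0.01, 0.0, -0.044] [0.477 0.024 0.118]
8 [0.008, 0.0, -0.05] [0.478 0.022 0.125]
9 [0.005, 0.0, -0.056] [0.478 0.019 0.131]
10 [0.001, 0.0, -0.062] [0.479 0.015 0.137]
11 [-0.004, 0.0, -0.068] [0.479 0.01  0.142]
12 [-0.009, 0.0, -0.073] [0.48  0.005 0.147]
13 [-0.015, 0.0, -0.081] [ 0.481 -0.001  0.155]
14 [-0.022, 0.0, -0.089] [ 0.482 -0.008  0.163]
15 [-0.03, 0.0, -0.096] [ 0.484 -0.015  0.17 ]
16 [-0.038, 0.0, -0.102] [ 0.485 -0.023  0.176]
[(240, 102), (246, 102), (252, 112), (258, 151), (264, 143), (270, 143), (276, 142), (282, 142), (288, 143), (294, 142), (300, 142), (306, 141), (312, 129), (318, 131), (324, 132), (330, 132), (336, 130), (342, 130), (348, 129), (354, 129), (360, 128), (366, 113), (372, 117), (378, 115), (384, 115), (390, 114), (396, 113)]
```

Emit:
servo_tool --motion '[[[0.004,0,-0.006,0,1,0,0],[0.007,0,-0.012,0,2,0,0],[0.01,0,-0.018,0,3,0,0],[0.011,0,-0.025,0,4,0,0],[0.012,0,-0.031,0,5,0,0],[0.011,0,-0.038,0,6,0,0],[0.01,0,-0.044,0,7,0,0],[0.01,0,-0.044,0,7,0,0]]]'

```text
t: 20.9
eef_pos: [0.4784, 0.0244, 0.1177]
tool_rot: [-0.232, 0.622, 0.722, 0.196]
contact_force: [-0.8, -0.5, -4.0]
gripper_width: 0.716
grasp_force: 115.1
```

```bash
cat > pr.py <<'E'
from at import *
o=bot.get_obs();P=np.array(o["eef_pos"]);r=obsrot(o);print(np.round(o["q"],2).tolist(),o["gripper_width"],np.round(o["contact_force"],1))
m=np.array([-.1065,.001,-.051]);M=r.as_matrix();print("mouth",(P+r.apply(m)).round(3),"tilt",np.degrees(np.arccos(-M[2,2])),"tool y",M[:,1].round(3),"hand100",(P-M[:,2]*.1).round(3))
E
python3 pr.py
```

```text
[0.98, 0.68, -1.01, 1.95, -0.05, 0.92, 0.23] 0.7163419294614324 [-0.8 -0.5 -4. ]
mouth [ 0.497 -0.091  0.098] tilt 35.30785290254719 tool y [ 0.989  0.149 -0.006] hand100 [ 0.488 -0.033  0.199]
```

```bash
cat >> pr.py <<'E'
import sys
zt,n=float(sys.argv[1]),int(sys.argv[2]); up=r.inv().apply([0,0,1]); mz=(P+r.apply(m))[2]
for k in range(1,n+1):
    d=m-R.from_euler('y',np.radians(5*k)).apply(m)+up*(zt-mz)*k/n; print(k,d.round(3).tolist())
E
python3 pr.py .08 9
```

```text
[0.98, 0.68, -1.01, 1.95, -0.05, 0.92, 0.23] 0.7163419294614324 [-0.8 -0.5 -4. ]
mouth [ 0.497 -0.091  0.098] tilt 35.30785290254719 tool y [ 0.989  0.149 -0.006] hand100 [ 0.488 -0.033  0.199]
1 [0.003, 0.0, -0.008]
2 [0.005, 0.0, -0.016]
3 [0.006, 0.0, -0.024]
4 [0.006, 0.0, -0.033]
5 [0.006, 0.0, -0.042]
6 [0.004, 0.0, -0.05]
7 [0.002, 0.0, -0.059]
8 [-0.001, 0.0, -0.067]
9 [-0.005, 0.0, -0.076]
```

Emit:
servo_tool --motion '[[[0.003,0,-0.008,0,1,0,0],[0.005,0,-0.016,0,2,0,0],[0.006,0,-0.024,0,3,0,0],[0.006,0,-0.033,0,4,0,0],[0.006,0,-0.042,0,5,0,0],[0.004,0,-0.05,0,6,0,0],[0.002,0,-0.059,0,7,0,0],[-0.001,0,-0.067,0,8,0,0],[-0.001,0,-0.067,0,8,0,0],[-0.001,0,-0.067,0,8,0,0],[-0.001,0,-0.067,0,8,0,0]]]'

```text
t: 21.82
eef_pos: [0.4839, -0.0091, 0.1744]
tool_rot: [-0.463, 0.516, 0.604, 0.393]
contact_force: [0.4, 0.6, -2.1]
gripper_width: 0.709
grasp_force: 118.0
```

```bash
python3 pr.py .08 1
```

```text
[1.18, 1.12, -1.08, 1.73, -0.27, 1.3, 0.46] 0.7092641015978608 [ 0.4  0.6 -2.1]
mouth [ 0.497 -0.085  0.085] tilt 74.86664626005548 tool y [ 0.987  0.159 -0.003] hand100 [ 0.499 -0.104  0.201]
1 [-0.001, 0.0, -0.008]
```

Emit:
servo_tool --motion '[[[-0.001,0,-0.008,0,0.9,0,0],[-0.001,0,-0.008,0,0.9,0,0],[-0.001,0,-0.008,0,0.9,0,0],[-0.001,0,-0.008,0,0.9,0,0],[-0.001,0,-0.008,0,0.9,0,0],[-0.001,0,-0.008,0,0.9,0,0],[-0.001,0,-0.008,0,0.9,0,0],[-0.001,0,-0.008,0,0.9,0,0],[-0.001,0,-0.008,0,0.9,0,0],[-0.001,0,-0.008,0,0.9,0,0]]]'

```text
t: 22.65
eef_pos: [0.4853, -0.0188, 0.1751]
tool_rot: [-0.487, 0.5, 0.584, 0.415]
contact_force: [0.5, 0.8, -3.1]
gripper_width: 0.714
grasp_force: 118.0
```

```bash
cat > st.py <<'E'
from at import *
def tray(c,box):
    x0,x1,y0,y1=box;g=c["img"][y0:y1,x0:x1].astype(int).max(2);m=(g<75).astype(np.uint8)
    n,l,s,ct=cv2.connectedComponentsWithStats(m)
    return [(s[i,4],(ct[i]+[x0,y0]).round(1).tolist()) for i in range(1,n) if s[i,4]>=8]
t=bot.read_camera("top");s=bot.read_camera("scene")
print("top",tray(t,(395,470,228,302)));print("scene",tray(s,(372,450,200,250)))
np.savez("pics/tt.npz",**t);np.savez("pics/ss.npz",**s)
E
python3 st.py; python3 pr.py .1 1
python3 - <<'E'
from h import *
t=load("pics/t0.npz") if 0 else load("pics/top0.npz");g=t[0].astype(int).mean(2)
print("old min in tray",g[235:295,405:462].min())
s=load("pics/scene0.npz");g=s[0].astype(int).mean(2);print(g[210:245,378:445].min())
E
```

```text
top [(np.int32(295), [460.6, 262.0]), (np.int32(42), [450.0, 254.6])]
scene []
[1.19, 1.18, -1.07, 1.71, -0.29, 1.35, 0.48] 0.7100766773407357 [-0.1 -0.  -3.3]
mouth [ 0.497 -0.087  0.08 ] tilt 79.54852109096485 tool y [ 0.988  0.156 -0.004] hand100 [ 0.501 -0.116  0.193]
1 [0.024, -0.0, -0.013]
old min in tray 87.66666666666667
93.66666666666667
```

Run:
```python
from h import *
s=load("pics/ss.npz");t=load("pics/tt.npz")
for p in[(.503,-.118,.01),(.503,-.088,.01),(.503,-.16,.01),(.54,-.118,.01),(.46,-.118,.01)]:print(p,proj(s,np.array(p)).round(),proj(t,np.array(p)).round())
g=s[0].astype(int).mean(2)
for y in range(200,252,3):print(y,[int(v) for v in g[y,366:460:4]])
w=__import__("station").bot.read_camera("wrist");np.savez("pics/w11.npz",**w);w=load("pics/w11.npz")
print(proj(w,np.array((.503,-.118,.01))))
```

```text
(0.503, -0.118, 0.01) [408. 229.] [430. 265.]
(0.503, -0.088, 0.01) [403. 233.] [420. 264.]
(0.503, -0.16, 0.01) [415. 223.] [444. 265.]
(0.54, -0.118, 0.01) [398. 225.] [430. 252.]
(0.46, -0.118, 0.01) [421. 234.] [430. 279.]
200 [158, 213, 215, 217, 216, 220, 217, 201, 161, 157, 161, 162, 209, 226, 128, 107, 105, 129, 161, 161, 192, 193, 193, 195]
203 [147, 209, 218, 219, 220, 220, 220, 209, 162, 158, 158, 160, 202, 236, 138, 114, 106, 102, 111, 173, 193, 195, 189, 193]
206 [153, 219, 218, 218, 220, 220, 221, 213, 163, 160, 160, 160, 198, 236, 127, 108, 107, 108, 146, 178, 191, 192, 190, 191]
209 [201, 216, 216, 214, 196, 180, 251, 248, 157, 161, 161, 159, 209, 235, 159, 127, 106, 105, 106, 168, 163, 181, 192, 194]
212 [215, 215, 186, 179, 179, 253, 253, 247, 161, 158, 158, 156, 222, 231, 160, 165, 156, 106, 103, 166, 166, 162, 171, 196]
215 [156, 158, 185, 188, 170, 247, 253, 250, 155, 158, 156, 155, 234, 218, 166, 164, 155, 155, 116, 156, 175, 172, 167, 172]
218 [147, 146, 167, 172, 171, 191, 253, 245, 154, 160, 156, 156, 237, 171, 164, 165, 161, 170, 174, 138, 178, 177, 178, 173
[... 698 characters left out ...]
68, 180, 170, 164, 153, 109, 133, 122, 131, 143, 139]
239 [208, 178, 179, 195, 107, 107, 112, 152, 188, 253, 164, 157, 173, 165, 164, 151, 114, 102, 100, 104, 130, 133, 137, 139]
242 [202, 204, 207, 211, 176, 113, 109, 114, 157, 161, 165, 166, 165, 164, 122, 95, 95, 98, 108, 141, 137, 133, 137, 139]
245 [198, 200, 201, 207, 189, 180, 112, 104, 113, 157, 159, 154, 138, 103, 96, 103, 101, 115, 140, 146, 139, 133, 132, 137]
248 [200, 197, 199, 201, 176, 175, 111, 105, 108, 109, 104, 110, 104, 102, 98, 98, 127, 127, 126, 143, 141, 132, 134, 138]
251 [203, 197, 198, 197, 199, 171, 160, 111, 102, 108, 109, 106, 109, 107, 102, 103, 134, 133, 131, 127, 126, 133, 137, 136]
[321.01324922 719.76214686]
```

Run:
```python
from h import *
w=load("pics/w11.npz");g=w[0].astype(int)
print([(y,int(g[y,296:304].mean())) for y in range(240,400,6)])
t=load("pics/tt.npz");G=t[0].astype(int).max(2);print(onz(t,(450,254.6),.016))
for y in range(228,302,3):print(y,[int(v) for v in G[y,396:474:3]])
```

```text
[(240, 170), (246, 173), (252, 175), (258, 101), (264, 116), (270, 116), (276, 117), (282, 117), (288, 118), (294, 116), (300, 117), (306, 117), (312, 105), (318, 108), (324, 108), (330, 109), (336, 109), (342, 108), (348, 107), (354, 106), (360, 106), (366, 105), (372, 105), (378, 105), (384, 105), (390, 105), (396, 105)]
[ 0.53362147 -0.17689327  0.016     ]
228 [207, 209, 216, 212, 178, 148, 147, 150, 151, 150, 148, 147, 149, 153, 153, 153, 149, 151, 154, 159, 154, 156, 202, 193, 187, 165]
231 [207, 209, 211, 209, 154, 147, 150, 184, 171, 155, 151, 148, 150, 148, 152, 152, 153, 153, 155, 157, 156, 154, 159, 163, 166, 161]
234 [207, 209, 214, 193, 128, 126, 168, 192, 166, 150, 151, 171, 162, 149, 151, 151, 152, 151, 152, 157, 157, 158, 165, 161, 165, 162]
237 [191, 196, 211, 152, 137, 159, 159, 150, 149, 136, 140, 182, 236, 232, 209, 174, 152, 150, 151, 155, 157, 160, 164, 163, 163, 162]
240 [158, 156, 180, 125, 156, 191, 173, 178, 177, 169, 158, 174, 240, 238, 242, 211, 147, 102, 86, 147, 163, 162, 163, 164, 164, 161]
243 [168, 163, 156, 122, 198, 230, 221, 208, 208, 216, 246, 251
[... 1817 characters left out ...]
94, 89, 110, 120, 122, 122, 123]
288 [120, 118, 129, 120, 119, 121, 144, 156, 138, 153, 159, 160, 180, 186, 98, 86, 85, 80, 81, 82, 87, 113, 130, 123, 121, 153]
291 [115, 116, 139, 141, 114, 116, 110, 111, 118, 131, 155, 163, 165, 162, 160, 170, 155, 135, 130, 147, 159, 158, 129, 128, 164, 183]
294 [114, 113, 114, 114, 113, 116, 111, 122, 115, 108, 114, 138, 154, 148, 154, 155, 147, 154, 145, 168, 158, 159, 150, 171, 181, 181]
297 [127, 128, 132, 128, 124, 126, 131, 138, 135, 129, 132, 120, 119, 112, 117, 129, 151, 163, 161, 156, 157, 182, 188, 186, 182, 179]
300 [144, 144, 144, 149, 144, 146, 136, 138, 138, 139, 159, 154, 153, 149, 145, 140, 140, 141, 152, 158, 167, 198, 186, 176, 176, 175]
```

Emit:
servo_tool --motion '[[[0.006,0,0,0,0,0,0],[-0.006,0,0,0,0,0,0],[0.006,0,0,0,0,0,0],[-0.006,0,0,0,0,0,0],[0,0.005,0,0,0,0,0],[0,-0.005,0,0,0,0,0],[0,0,0,0,0,0,0],[0,0,0,0,0,0,0],[0,0,0,0,0,0,0]]]'

```text
t: 23.55
eef_pos: [0.4856, -0.0187, 0.1752]
tool_rot: [-0.487, 0.5, 0.584, 0.415]
contact_force: [-0.5, 0.4, -2.9]
gripper_width: 0.708
grasp_force: 118.0
```

```bash
sed -i 's/5\*k)/SG*5*k)/; s/^zt,n=/SG=float(sys.argv[3]);zt,n=/' pr.py; python3 pr.py .13 16 -1
```

```text
[1.19, 1.18, -1.08, 1.7, -0.29, 1.35, 0.48] 0.7082866704014942 [-0.5  0.4 -2.9]
mouth [ 0.497 -0.087  0.08 ] tilt 79.54180573447961 tool y [ 0.988  0.156 -0.003] hand100 [ 0.501 -0.116  0.193]
1 [-0.002, -0.0, 0.009]
2 [-0.004, -0.0, 0.017]
3 [-0.008, -0.0, 0.024]
4 [-0.012, -0.0, 0.031]
5 [-0.016, -0.0, 0.037]
6 [-0.021, -0.0, 0.043]
7 [-0.027, -0.0, 0.048]
8 [-0.033, -0.0, 0.052]
9 [-0.039, -0.0, 0.055]
10 [-0.046, -0.0, 0.058]
11 [-0.053, -0.0, 0.059]
12 [-0.06, -0.0, 0.06]
13 [-0.068, -0.0, 0.06]
14 [-0.075, -0.0, 0.059]
15 [-0.082, -0.0, 0.057]
16 [-0.089, -0.0, 0.054]
```

Emit:
servo_tool --motion '[[[-0.002,0,0.009,0,-1,0,0],[-0.004,0,0.017,0,-2,0,0],[-0.008,0,0.024,0,-3,0,0],[-0.012,0,0.031,0,-4,0,0],[-0.016,0,0.037,0,-5,0,0],[-0.021,0,0.043,0,-6,0,0],[-0.027,0,0.048,0,-7,0,0],[-0.033,0,0.052,0,-8,0,0],[-0.039,0,0.055,0,-9,0,0],[-0.046,0,0.058,0,-10,0,0],[-0.053,0,0.059,0,-11,0,0],[-0.06,0,0.06,0,-12,0,0],[-0.068,0,0.06,0,-13,0,0],[-0.075,0,0.059,0,-14,0,0],[-0.082,0,0.057,0,-15,0,0],[-0.089,0,0.054,0,-15.91,0,0],[-0.089,0,0.054,0,-15.91,0,0],[-0.089,0,0.054,0,-15.91,0,0]]]'

```text
t: 25.05
eef_pos: [0.4782, 0.0199, 0.0778]
tool_rot: [-0.002, 0.648, 0.762, -0.001]
contact_force: [0.7, -0.3, -2.9]
gripper_width: 0.712
grasp_force: 117.4
```

```bash
python3 pr.py .13 1 1; python3 st.py
python3 - <<'E'
from at import *
show((.4661,.13,-1.4146),z=0,lean=0)
E
```

```text
[0.43, 0.43, -0.72, 2.09, 0.39, 0.77, -0.38] 0.7115533114542923 [ 0.7 -0.3 -2.9]
mouth [ 0.497 -0.085  0.129] tilt 0.3139000766386947 tool y [ 0.987  0.16  -0.005] hand100 [0.479 0.02  0.178]
1 [0.004, -0.0, -0.011]
top []
scene [(np.int32(404), [403.1, 206.9])]
25.15 [0.4789 0.0172 0.0777] [ 0.2 -0.9 -2.9] [0.03, 0.0, 0.01, -0.01, 0.01, -0.0, -0.01] tool in tin [ 0.1134 -0.0049  0.0777]
(0.03, -0.0025, 0.01) [0.0833, 0.0026, 0.0679, -0.0533, -0.0231, -0.0101]
```

Emit:
servo_tool --motion '[[[0.02,0.002,0,0,0,0,0],[0.04,0.002,0,0,0,0,0],[0.06,0.002,0,0,0,0,0],[0.08,0.002,0,0,0,0,0],[0.1,0.002,0,0,0,0,0],[0.12,0.002,0,0,0,0,0],[0.14,0.002,0,0,0,0,0],[0.152,0.002,0,0,0,0,0],[0.152,0.002,0,0,0,0,0],[0.152,0.002,0,0,0,0,0]]]'

```text
t: 25.98
eef_pos: [0.4579, 0.1671, 0.0776]
tool_rot: [-0.002, 0.65, 0.76, -0.001]
contact_force: [1.1, -0.7, -3.1]
gripper_width: 0.713
grasp_force: 117.4
```

```bash
python3 st.py
python3 - <<'E'
from at import *
t=load("pics/tt.npz");t0=load("pics/top0.npz")
d=np.abs(t[0].astype(int)-t0[0].astype(int)).max(2)
G=t[0].astype(int).max(2)
for y in range(231,300,3):print(y,[int(v) for v in G[y,399:471:3]],)
m=(d>60).astype(np.uint8);m[:, :395]=0;m[:,472:]=0;m[:226]=0;m[304:]=0
n,l,s,ct=cv2.connectedComponentsWithStats(m);print([(int(s[i,4]),ct[i].round(1).tolist(),t[0][l==i].mean(0).round().tolist()) for i in range(1,n) if s[i,4]>5])
E
```

```text
top []
scene [(np.int32(817), [384.2, 223.1])]
231 [206, 209, 205, 155, 147, 147, 184, 170, 152, 149, 149, 148, 148, 152, 152, 154, 152, 155, 160, 159, 158, 183, 224, 224]
234 [208, 210, 195, 125, 128, 169, 190, 167, 151, 153, 161, 150, 151, 153, 150, 154, 153, 154, 158, 160, 158, 163, 181, 225]
237 [193, 210, 150, 132, 159, 158, 151, 145, 138, 140, 152, 147, 149, 171, 155, 155, 157, 154, 160, 159, 161, 170, 166, 220]
240 [151, 178, 124, 157, 185, 173, 175, 177, 167, 156, 143, 143, 135, 148, 168, 241, 226, 164, 162, 161, 163, 168, 164, 221]
243 [159, 152, 120, 196, 175, 194, 208, 207, 208, 204, 187, 173, 158, 173, 237, 239, 230, 246, 239, 220, 182, 170, 170, 225]
246 [202, 120, 124, 203, 170, 209, 210, 211, 211, 209, 204, 209, 216, 250, 250, 245, 241, 241, 246, 237, 244, 230, 192, 227]
249 [183, 120, 150, 192, 188, 209, 212, 209, 211, 214, 208, 213, 218, 246, 250, 248, 188, 153, 177, 242, 240, 241, 230, 225]
252 [148, 123, 189, 184, 205, 210, 210, 208, 211, 210, 211, 209, 238, 251, 249, 246, 119, 98, 120, 233, 228, 170, 208, 223]
255 [126, 141, 223, 180, 209, 205, 209, 209, 212, 209,
[... 1431 characters left out ...]
9, 220, 213]
291 [142, 145, 143, 137, 131, 115, 114, 124, 140, 158, 163, 162, 165, 171, 179, 165, 144, 136, 202, 233, 224, 218, 220, 214]
294 [139, 140, 146, 140, 141, 134, 130, 113, 108, 121, 137, 156, 192, 187, 172, 152, 159, 153, 230, 220, 221, 219, 220, 217]
297 [140, 139, 141, 140, 143, 139, 140, 137, 129, 136, 123, 134, 169, 181, 198, 211, 207, 205, 216, 220, 221, 219, 220, 217]
[(13, [463.8, 227.3], [224.0, 187.0, 140.0]), (98, [418.3, 237.4], [162.0, 149.0, 139.0]), (194, [448.7, 246.5], [240.0, 230.0, 221.0]), (31, [449.6, 252.5], [112.0, 99.0, 91.0]), (45, [454.8, 259.4], [114.0, 101.0, 93.0]), (24, [437.6, 261.7], [251.0, 246.0, 240.0]), (8, [436.0, 295.5], [200.0, 178.0, 161.0])]
```

The top view shows two new dark blobs in the tray, at (449.6,252.5) and (454.8,259.4): both stones, at about (0.053,-0.043) and (0.039,-0.063) in the tray frame. Now I'll set the tin down.

Emit:
servo_tool --motion '[[[0,0,0.02,0,0,0,0],[0,0,0.04,0,0,0,0],[0,0,0.06,0,0,0,0],[0,0,0.075,0,0,0,0],[0,0,0.083,0,0,0,0],[0,0,0.088,0,0,0,0],[0,0,0.091,0,0,0,0],[0,0,0.0925,0,0,0,0],[0,0,0.0925,0,0,0,0]]]'

```text
t: 26.83
eef_pos: [0.4577, 0.168, -0.0144]
tool_rot: [-0.001, 0.65, 0.76, -0.001]
contact_force: [-0.3, 0.8, -2.3]
gripper_width: 0.707
grasp_force: 117.5
```

Emit:
servo_tool --motion '[[[0,0,0.001,0,0,0,0],[0,0,0.002,0,0,0,0],[0,0,0.003,0,0,0,0],[0,0,0.003,0,0,0,0]]]'

```text
t: 27.17
eef_pos: [0.4577, 0.1682, -0.0169]
tool_rot: [-0.001, 0.65, 0.76, -0.001]
contact_force: [-2.0, -1.9, 6.0]
gripper_width: 0.708
grasp_force: 119.2
```

Contact at 6 N. Release and rise straight up.

Emit:
servo_tool --motion '[[[0,0,0,0,0,0,0.8],[0,0,0,0,0,0,1],[0,0,0,0,0,0,1],[0,0,0,0,0,0,1],[0,0,0,0,0,0,1],[0,0,-0.02,0,0,0,1],[0,0,-0.05,0,0,0,1],[0,0,-0.09,0,0,0,1],[0,0,-0.13,0,0,0,1],[0,0,-0.17,0,0,0,1],[0,0,-0.18,0,0,0,1],[0,0,-0.18,0,0,0,1],[0,0,-0.18,0,0,0,1]]]'

```text
t: 28.25
eef_pos: [0.458, 0.1678, 0.1623]
tool_rot: [-0.001, 0.65, 0.76, -0.001]
contact_force: [0.1, -0.3, -0.2]
gripper_width: 1.002
grasp_force: 0.0
```

Run:
```python
from at import *
p=(.4671,.1365,-1.4146);show(p,z=0,lean=0)
t=bot.read_camera("wrist");np.savez("pics/w12.npz",**t);w=load("pics/w12.npz");O,r=tinpose(*p,0,0)
P=lambda *q:proj(w,O+r.apply(np.array(q)/1e3)).round(0).tolist()
print("rear",P(-75,29,53),P(-75,-29,46),"front",P(75,29,53),P(75,-29,40))
h=cv2.cvtColor(w[0],cv2.COLOR_RGB2HSV);m=((h[...,1]<45)&(h[...,2]>70))
for y in range(150,380,12):
    x=np.where(m[y,240:400])[0]+240
    if len(x): print(y,x.min(),x.max(),end=' | ')
print([int(np.where(m[100:400,c])[0].min())+100 for c in(295,320,350)])
t=bot.read_camera("top")
hsv=cv2.cvtColor(t["img"],cv2.COLOR_RGB2HSV)
m=((hsv[...,1]<45)&(hsv[...,2]>110)).astype(np.uint8);m[:, :385]=0;m[:,480:]=0;m[:220]=0;m[310:]=0
c=max(cv2.findContours(m,0,2)[0],key=cv2.contourArea);print("tray",cv2.minAreaRect(c))
```

```text
28.25 [0.458  0.1678 0.1623] [ 0.1 -0.3 -0.2] [-0.01, 0.03, 0.01, 0.03, 0.0, -0.0, -0.0] tool in tin [-0.0324 -0.0041  0.1623]
(0.03, -0.0025, 0.01) [-0.0623, 0.002, 0.1523, -0.0291, 0.0067, -0.0014]
rear [362.0, 177.0] [282.0, 176.0] front [355.0, 357.0] [287.0, 348.0]
174 281 357 | 186 280 358 | 198 277 358 | 210 276 357 | 222 275 357 | 234 275 356 | 246 275 356 | 258 278 355 | 270 278 355 | 282 278 354 | 294 283 354 | 306 283 353 | 318 283 353 | 330 283 352 | 342 283 352 | 354 345 351 | [170, 170, 170]
tray ((431.8101806640625, 264.5218811035156), (62.197235107421875, 56.98565673828125), 19.983104705810547)
```

```bash
python3 -c "
from station import bot
print(bot.hand_in())"
```

```text
the job is handed in; nothing more can be done
None
```

The job is handed in, with no verdict returned: camera measurements show both stones in the tray, the empty tin flat about 26 cm from the tray's centre with its cover open, and the tray unmoved.

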